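# Slide the multimeter home in its low storage bay

### The arm

A 7-joint arm with a two-finger parallel gripper is mounted at the origin on a cart in front of the work surface, level with it; the furniture and walls round the work are solid. World frame = base frame: x ahead of the robot, y to its left, z up, the work surface at z = 0. Lengths are in m, angles in degrees, forces in N, time in s.
With the tool pointing down it reaches from about 0.4 to 0.85 m from the base axis. Payload 4.4 kg.
Tool frame: the origin (TCP) lies at the very end of the fingers, on their centre line; the grasp point (between the pads) lies 19 mm behind it (ctrl.grip_depth is the distance from the TCP to the grasp point, in m); z points along the fingers, y is the line along which they close (so a half turn about z gives the same grasp; the last joint's range is limited). The gripper opens to 94 mm and grips with 3 to 60 N. Pads are 16 mm wide; open, the fingers measure 119 mm over their backs; the gripper's body (75 mm by 177 mm) begins 78 mm behind the grasp point.
Start: joints at [63.61, 36.005, 2.206, 86.941, -1.547, 57.084, -1.146], TCP at [0.25, -0.6, 0.179] pointing down, gripper open.
Joint ranges: [-175.42, 175.42], [-21.48, 121.26], [-71.46, 75.88], [10.55, 141.38], [-63.04, 243.04], [13.31, 113.54], [-168.57, 168.57]. Speed limits (degrees/s): [147.25, 147.25, 180, 180, 180, 180, 180].

### API

Orientations are given as a 3x3 rotation matrix whose columns are the frame's x, y, z axes.
In Python, from bench import sense, snapshot, camera_params, ctrl gives the robot as it stands.
- The arm moves only by the tool move_arm, never from a script. Its argument "rows" is a list of rows, each a list of 2 entries, a list of its own where there are three numbers: the shift along the tool's x, y, z in mm, then the turn about the tool's z in degrees. In form: [[[x, y, z], spin], ...]. A call has 1 to 12 rows; each row is the pose to reach, as a shift and turn from the pose commanded when the call began, along the tool's axes at that moment; what a row does not reach only later rows make up. A row lasts 1/10 s, in which the tool goes at most 50 mm and 8.59 degrees, less where a joint would pass 70% of its speed; a pose out of reach is approached as far as the arm can. A call with a gripper value outside its range is refused whole. "hand" is the opening, from 0 (shut) to 1 (fully open), set as the call begins (left out, the last holds). The fingers move at their own pace and stop on an object; "force" is the grip in N (left out, the last holds). Time passes only in rows, so rows that repeat a pose let the fingers close. It gives the time, the measured TCP pose, the force, the opening and the grip force at its end, in the units of the state.
- sense(): the state, without advancing time (a new reading comes with each control period).
- snapshot(name): name is "scene" or "top" or "wrist"; returns the picture (480x640x3 uint8, red, green, blue); there is no depth.
- camera_params(name): a dict with "fx", "fy", "cx", "cy" (pixels), "k1" (the pictures are not rectified: a ray, as slopes to the right and down, at radius r is drawn at 1 + k1 r^2 times it, then the intrinsics apply), "R" (3x3) and "t" (3): a world point X has camera coordinates R X + t; the wrist camera has in their place "mount" (4x4, takes a point from camera to tool coordinates, whose origin is the TCP and whose axes are the flange's). Camera axes: x right, y down, z forward; pixel columns grow to the right and rows downward; lengths in m; the calibration is good to about 2 mm. A picture is of the moment at which its call begins: read the wrist's pose just before it. camera_params takes no time and is no camera call.
- ctrl.finish_job(): hands the job in; it is judged then, once.
The state is a dict: "t": time; "qpos": joint angles; "qvel": joint speeds; "effort": joint torques, N m; "tool_pos": TCP position; "ee_rot": TCP orientation; "contact_force": force on the tool from outside, world axes, zero at the start; "moment": the same for the moment, N m; "finger_gap": finger opening in m; "grip_force": force on a finger pad.
Only numpy, scipy, OpenCV 4.12 (cv2) and the standard library are available. Lean on these libraries where they do the work, as an engineer would, in place of code of your own. Each camera call takes 0.05 s, during which the arm holds its last target. There are 200 camera calls.

### The job

Put the yellow multimeter away in the blue storage bay: lay it face up on the table with one end (either one) in the open mouth of the bay, then slide it lengthwise under the roof, leaning the tool to reach in beneath the edge, until its leading end rests against the stop at the back. Keep it level, push gently, and do not shift or knock over the bottle, the tape roll or the mug; leave the meter lying there with the gripper withdrawn.

Things in the scene. Friction and masses are not known exactly. Their poses are not given: they have to be found in the camera images.
- meter: Yellow and black digital multimeter lying face up on the table, 142 long x 68 wide x 34 mm high over its body; the dial in its face stands up to 46 mm (17 mm radius, 12 mm from the middle towards -x). About 0.24 kg, solid box sides. Origin at the centre of its underside; x along its length, y across its width, z up. It can be grasped across its 68 mm width at the middle of its length.
- bay: Blue sheet-steel storage bay fixed to the table, a low garage open in front, without a floor (the meter slides on the table). Origin on the table in the middle of its mouth, below the roof's front edge; x runs inward along the bay, y across, z up. Inside 78 mm wide, 60 mm high, 166 mm deep to the rubber stop pads (meter home: its middle at x = 95 mm). Walls 4 mm; flared lips 48 mm high reach 14 mm out in front of both walls.
- roof_edge (a point): Middle of the underside of the roof's front edge, 60 mm above the table; axes as the bay's. Roof 4 mm thick, with a sight slot 14 mm wide from 45 to 149 mm behind this edge; a pen is fixed on it (+y side, from 36 mm behind the edge, up to 75 mm high). When the meter is home its near end is 24 mm inside this edge, so the pushing tool must lean back 30 to 45 degrees to pass under it.
- bottle: White bottle with blue cap standing upright beside the bay (on its -y side), 49 mm diameter, 131 mm high, loose. Origin at the centre of its underside. Leave it alone.
- tape: Orange roll of tape lying flat beside the bay (on its +y side), 57 mm diameter, 19 mm high, loose. Origin at the centre of its underside. Leave it alone.
- cup: White mug standing farther back on the left of the table, 80 mm diameter, 91 mm high, handle beside it, loose. Origin at the centre of its underside. Leave it alone.
Not all that is in view belongs to the job. Leave any green look-alike of the meter alone.

How it is judged (in metres and radians):
On the way:
1. the meter lies flat on the table, lengthwise in line with the bay, with its leading end in the mouth (at least 6 mm behind the roof's front edge) (x of meter in the frame of bay above -0.065 m and y of meter in the frame of bay between -0.014 and 0.014 m and height (world z) of meter below 0.008 m and angle between meter's own z axis and vertical below 0.12 rad and angle between the x axis of meter and the x axis of bay, either way round below 0.2 rad), for 0.1 s.
At the end, for the whole second after the job is handed in: the meter lies face up and flat on the table inside the bay, in line with it, its leading end within 6 mm of the stop pads (its middle 89 mm or more behind the roof's front edge), at rest, and released (x of meter in the frame of bay above 0.089 m and y of meter in the frame of bay between -0.01 and 0.01 m and angle between the x axis of meter and the x axis of bay, either way round below 0.13 rad and height (world z) of meter below 0.006 m and angle between meter's own z axis and vertical below 0.08 rad and linear speed of meter below 0.01 m/s); the robot touches nothing.
It fails at once if the meter is tipped more than about 30 degrees (angle between meter's own z axis and vertical above 0.52 rad).
It fails at once if the meter is rammed against the bay (more than 35 N) (contact force between meter and bay above 35 N).
It fails at once if the bottle is shifted by more than 25 mm or knocked over (distance of bottle from where it was at the start of the episode above 0.025 m or angle between bottle's own z axis and vertical above 0.35 rad).
It fails at once if the tape roll is shifted by more than 25 mm or knocked over (distance of tape from where it was at the start of the episode above 0.025 m or angle between tape's own z axis and vertical above 0.35 rad).
It fails at once if the mug is shifted by more than 25 mm or knocked over (distance of cup from where it was at the start of the episode above 0.025 m or angle between cup's own z axis and vertical above 0.35 rad).
It also fails if it takes over 61 s, if anything falls off the work surface, if the arm or the gripper's body presses on something with over 40 N, if the wrist force passes 120 N, or if a joint passes its speed limit or range.

## Working session

There is one attempt and no reset: what is moved stays moved. The work goes in short steps, Python scripts to look and compute and a tool call to move; the robot and the scene stay as the last step left them, time stands still between calls to the robot, and variables do not carry over. Pictures are saved under pics/ and viewed, at most 12 in all, crops included, and the job is handed in when it is done.

Besides the shell and the picture viewer there is one more tool, called by a JSON object that holds its "method" and its "body", one argument or row to a line. move_arm: Moves the arm, as the interface text tells. Its arguments: {"type":"object","properties":{"rows":{"type":"array"},"hand":{"type":"number"},"force":{"type":"number"}},"required":["rows"]}

```bash
mkdir -p pics
python3 - <<'E'
from bench import *
import cv2,numpy as np
s=sense();print(s['tool_pos'],np.round(s['ee_rot'],3).tolist(),s['finger_gap'],s['t'])
for n in ('scene','top'):
    cv2.imwrite(f'pics/{n}0.png',snapshot(n)[:,:,::-1])
    print(n,{k:np.round(v,4).tolist() for k,v in camera_params(n).items()})
print(np.round(camera_params('wrist')['mount'],4).tolist())
E
```

```text
[ 0.24974555 -0.59931359  0.17824538] [[0.923, 0.385, -0.001], [0.385, -0.923, 0.002], [-0.0, -0.002, -1.0]] 0.09396771920592632 0.0
scene {'fx': 591.0376, 'fy': 591.0376, 'cx': 322.7899, 'cy': 237.7932, 'k1': -0.123, 'R': [[0.8917, -0.4526, 0.008], [-0.3373, -0.676, -0.6551], [0.3019, 0.5815, -0.7555]], 't': [-0.5874, 0.0464, 1.3227]}
top {'fx': 612.9299, 'fy': 612.9299, 'cx': 319.6807, 'cy': 240.4762, 'k1': -0.1194, 'R': [[-0.1374, -0.9905, -0.0008], [-0.9677, 0.1344, -0.2135], [0.2116, -0.0286, -0.9769]], 't': [-0.222, 0.5631, 1.248]}
[[-0.0006, -0.9667, -0.2561, 0.0745], [1.0, -0.0006, 0.0001, -0.0007], [-0.0002, -0.2561, 0.9667, -0.2061], [0.0, 0.0, 0.0, 1.0]]
```

View pics/top0.png

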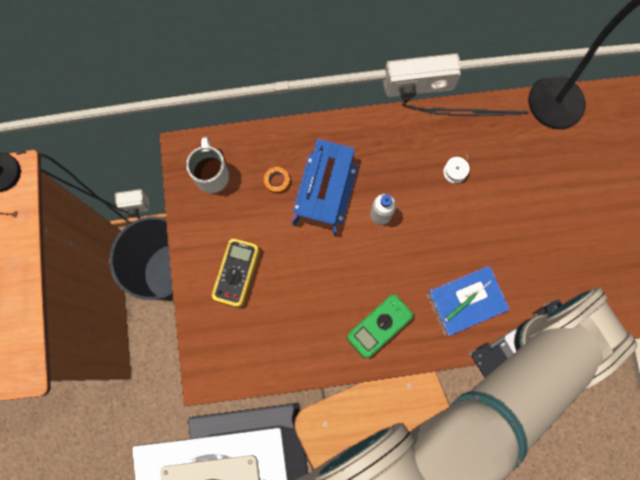

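View pics/scene0.png

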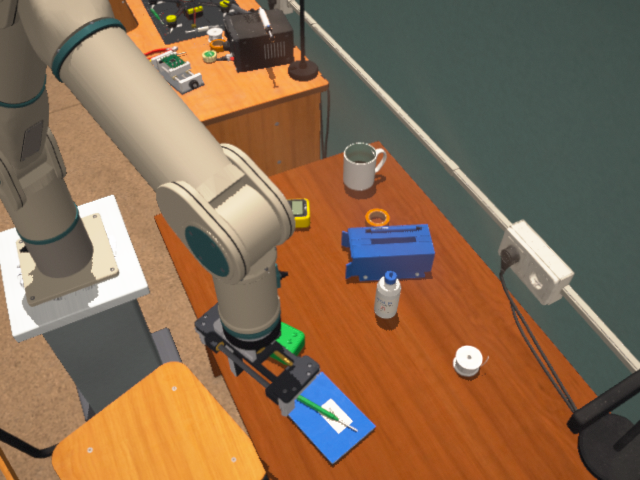

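The top view shows the yellow meter at about (236,272), and the bay at about (328,185) with its mouth and lips at the lower end, near (296,222) and (335,230). The bottle is at (383,208), the tape at (277,180) and the mug at (209,168). In the scene view the arm hides part of the meter.

```bash
cat > h.py <<'E'
from bench import *
import cv2,numpy as np
def rays(n,px,pose=None):
    c=camera_params(n);K=np.array([[c['fx'],0,c['cx']],[0,c['fy'],c['cy']],[0,0,1]])
    # drawn = ray*(1+k1 r^2): OpenCV radial model
    u=cv2.undistortPoints(np.float64(px).reshape(-1,1,2),K,np.array([c['k1'],0,0,0.]),None,None).reshape(-1,2)
    d=np.c_[u,np.ones(len(u))]
    if n=='wrist':
        M=np.array(c['mount']);R=np.array(pose['ee_rot']);p=np.array(pose['tool_pos'])
        return p+R@M[:3,3],d@M[:3,:3].T@R.T
    R=np.array(c['R']);return -R.T@np.array(c['t']),d@R
def onz(n,px,z,pose=None):
    o,d=rays(n,px,pose);return o+d*((z-o[2])/d[:,2])[:,None]
def blob(img,lo,hi,k=3,roi=None):
    h=cv2.cvtColor(img,cv2.COLOR_RGB2HSV);m=cv2.inRange(h,lo,hi)
    if roi: z=np.zeros_like(m);a,b,c,d=roi;z[b:d,a:c]=m[b:d,a:c];m=z
    m=cv2.morphologyEx(m,cv2.MORPH_CLOSE,np.ones((k,k)))
    return max(cv2.findContours(m,cv2.RETR_EXTERNAL,cv2.CHAIN_APPROX_NONE)[0],key=cv2.contourArea)
def rect(P):
    r=cv2.minAreaRect(np.float32(P[:,:2]*1000));return np.round(r[0],1),np.round(r[1],1),round(r[2],1),np.round(cv2.boxPoints(r),0).tolist()
E
python3 - <<'E'
from h import *
im=cv2.imread('pics/top0.png')[:,:,::-1].copy()
c=blob(im,(20,120,120),(35,255,255),9,(180,200,300,330));print('meter',rect(onz('top',c.reshape(-1,2),.03)))
c=blob(im,(105,120,60),(125,255,255),9,(280,120,365,245))
print('bay roof z64',rect(onz('top',c.reshape(-1,2),.064)))
h=blob(im,(20,120,120),(35,255,255),9,(180,200,300,330))
print('lips z48',onz('top',[(296,222),(335,230)],.048).round(3).tolist())
print('roof corners z64',onz('top',[(324,141),(355,150),(341,224),(298,213)],.064).round(3).tolist())
print('bottle cap,tape,cup,pen,spool',onz('top',[(386,200)],.131).round(3),onz('top',[(277,180)],.019).round(3),onz('top',[(208,160)],.091).round(3),onz('top',[(447,320),(490,283),(456,168)],.01).round(3).tolist())
cv2.imwrite('pics/c.png',cv2.resize(im[110:320,180:420],None,fx=3.3,fy=2.8,interpolation=cv2.INTER_CUBIC)[:,:,::-1])
E
```

```text
meter (array([ 489.9, -106.9]), array([ 69.7, 142.3]), 66.3, [[411.0, -110.0], [541.0, -167.0], [569.0, -104.0], [439.0, -46.0]])
bay roof z64 (array([ 645.7, -327.7]), array([107.7, 197.5]), 67.2, [[534.0, -339.0], [716.0, -416.0], [758.0, -316.0], [576.0, -240.0]])
lips z48 [[0.578, -0.252, 0.048], [0.548, -0.334, 0.048]]
roof corners z64 [[0.749, -0.338, 0.064], [0.718, -0.403, 0.064], [0.556, -0.347, 0.064], [0.593, -0.259, 0.064]]
bottle cap,tape,cup,pen,spool [[ 0.577 -0.442  0.131]] [[ 0.688 -0.222  0.019]] [[ 0.73  -0.082  0.091]] [[0.325, -0.549, 0.01], [0.391, -0.658, 0.01], [0.664, -0.632, 0.01]]
```

View pics/c.png

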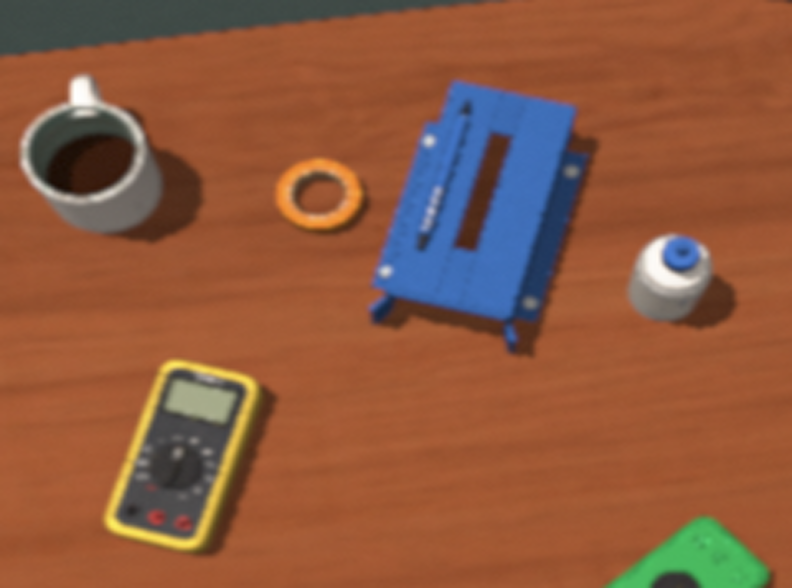

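The crop shows the roof's front edge from about (375,288) to (507,318) in crop pixels. The meter's dial is at its near end, so its x axis already matches the bay's x axis. The move interface has no tilt row, so I'll test in free air what the arm does with the tool at the edge of its reach.

{"method": "move_arm", "body": {
  "rows": [
    [[0,50,-40],0],
    [[0,100,-70],0],
    [[0,150,-70],0],
    [[0,200,-70],0],
    [[0,250,-70],0],
    [[0,300,-70],0],
    [[0,350,-70],0],
    [[0,400,-70],0],
    [[0,400,-70],0],
    [[0,400,-70],0]
  ]
}}

```text
t: 1.1
tool_pos: [0.3113, -0.79, 0.2748]
ee_rot: [[0.93, 0.366, -0.019], [0.367, -0.929, 0.059], [0.004, -0.062, -0.998]]
contact_force: [-0.2, -1.0, -0.8]
finger_gap: 0.0939
grip_force: 0.0
```

Run:
```python
from h import *
s=sense();print(s['t'],s['tool_pos'],np.round(s['ee_rot'],3).tolist(),np.round(s['qpos'],1),s['contact_force'])
f=lambda p:[180+(p[0])/3.3,110+p[1]/2.8]
P=onz('top',[f(p) for p in [(455,82),(575,105),(507,318),(375,288)]],.064);print(P.round(4))
m=(P[2]+P[3])/2;b=(P[0]+P[1])/2;d=b-m;print('edge mid',m,'len',np.linalg.norm(d),'ang',np.degrees(np.arctan2(d[1],d[0])))
S=onz('top',[f(p) for p in [(467,247),(500,133)]],.064);d=S[1]-S[0];print('slot',S.round(3),np.linalg.norm(d),np.degrees(np.arctan2(d[1],d[0])))
```

```text
1.1 [ 0.31131774 -0.79001681  0.27478598] [[0.93, 0.366, -0.019], [0.367, -0.929, 0.059], [0.004, -0.062, -0.998]] [ 62.9  67.2  59.7  11.5 -56.1 110.3   4.9] [-0.19813777 -0.95801897 -0.83758801]
[[ 0.7545 -0.3248  0.064 ]
 [ 0.7243 -0.4017  0.064 ]
 [ 0.5591 -0.3319  0.064 ]
 [ 0.5945 -0.25    0.064 ]]
edge mid [ 0.57680181 -0.29096583  0.064     ] len 0.17795867252708827 ang -23.96717516606476
slot [[ 0.619 -0.314  0.064]
 [ 0.708 -0.349  0.064]] 0.0958086443227533 -21.21106611324413
```

The tool tilted about 3.6° at the reach limit. Next check: does that tilt persist when the tool comes back?

{"method": "move_arm", "body": {
  "rows": [
    [[0,-40,0],0],
    [[0,-80,0],0],
    [[0,-120,0],0],
    [[0,-120,0],0],
    [[0,-120,0],0],
    [[0,-120,0],0],
    [[0,-120,0],0]
  ]
}}

```text
t: 1.8
tool_pos: [0.2694, -0.6796, 0.286]
ee_rot: [[0.929, 0.37, -0.017], [0.37, -0.927, 0.053], [0.003, -0.055, -0.998]]
contact_force: [0.5, 0.4, -0.2]
finger_gap: 0.0939
grip_force: 0.0
```

Run:
```python
from h import *
s=sense();print(s['t'],np.round(s['qpos'],1))
```

```text
1.8 [ 43.6  54.5  67.1  58.2 -47.4  95.   27. ]
```

The tilt persists and would accumulate, so the lean can be built up at the reach limits. I'll place the meter first.

```bash
cat >> h.py <<'E'
def to(p):
    s=sense();R=np.array(s['ee_rot']);d=R.T@(np.array(p)-s['tool_pos']);print('shift mm',(d*1000).round(1),'tilt',np.degrees(np.arccos(-R[2,2])).round(2),'z',R[:,2].round(3),'yang',np.degrees(np.arctan2(R[1,1],R[0,1])).round(1),'pos',np.round(s['tool_pos'],4),'t',s['t'],'q',np.round(s['qpos'],1),'F',np.round(s['contact_force'],1))
E
python3 - <<'E'
from h import *
to([.47,-.1,.28])
E
```

```text
shift mm [ 401.  -462.9   33.1] tilt 3.18 z [-0.017  0.053 -0.998] yang -68.2 pos [ 0.2694 -0.6796  0.286 ] t 1.8 q [ 43.6  54.5  67.1  58.2 -47.4  95.   27. ] F [ 0.5  0.4 -0.2]
```

{"method": "move_arm", "body": {
  "rows": [
    [[30,-35,3],4],
    [[60,-70,6],8],
    [[90,-105,9],12],
    [[120,-140,11],16],
    [[150,-175,13],20],
    [[180,-210,16],24],
    [[210,-245,18],28],
    [[240,-280,21],32],
    [[270,-315,23],36],
    [[300,-350,26],40],
    [[330,-385,28],43],
    [[360,-420,30],45]
  ],
  "hand": 1
}}

```text
t: 3.0
tool_pos: [0.4503, -0.1542, 0.2819]
ee_rot: [[0.917, -0.398, -0.016], [-0.397, -0.916, 0.051], [-0.035, -0.041, -0.999]]
contact_force: [0.2, 0.5, -0.1]
finger_gap: 0.0941
grip_force: 0.0
```

Run:
```python
from h import *
to([.47,-.1,.28])
```

```text
shift mm [ -3.4 -57.4   4.3] tilt 3.06 z [-0.016  0.051 -0.999] yang -113.5 pos [ 0.4503 -0.1542  0.2819] t 3.0 q [-28.7  32.4  74.7 104.6 -34.4  72.5 -56.8] F [ 0.2  0.5 -0.1]
```

{"method": "move_arm", "body": {
  "rows": [
    [[0,-30,30],0],
    [[0,-55,60],0],
    [[10,-55,80],0],
    [[10,-55,80],0],
    [[10,-55,80],0]
  ]
}}

```text
t: 3.5
tool_pos: [0.4785, -0.1056, 0.2039]
ee_rot: [[0.917, -0.398, -0.017], [-0.397, -0.917, 0.051], [-0.036, -0.04, -0.999]]
contact_force: [-0.2, -0.6, 0.3]
finger_gap: 0.0941
grip_force: 0.0
```

Run:
```python
from h import *
s=sense();im=snapshot('wrist');cv2.imwrite('pics/w1.png',im[:,:,::-1])
c=blob(im,(20,100,100),(35,255,255),25);print(rect(onz('wrist',c.reshape(-1,2),.03,s)))
to([.49,-.107,.1])
```

```text
(array([ 490. , -106.1]), array([ 68.5, 141.5]), 66.3, [[411.0, -109.0], [541.0, -166.0], [569.0, -103.0], [439.0, -46.0]])
shift mm [ 14.7   0.8 104. ] tilt 3.09 z [-0.016  0.052 -0.999] yang -113.5 pos [ 0.4785 -0.1058  0.2044] t 3.55 q [-30.5  38.4  69.7 109.5 -42.1  65.2 -56.7] F [-0.6 -0.5 -0.3]
```

View pics/w1.png

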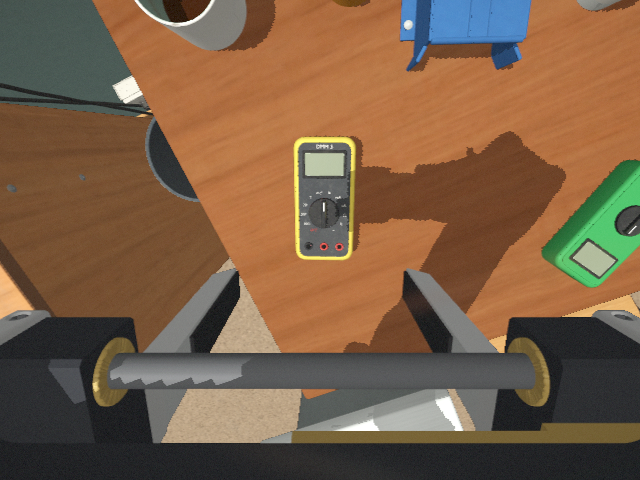

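The wrist view shows the meter at about (325,198). It measures 68.5 × 141.5 mm, centre (490,-106) mm, in agreement with the top view. The bay's front is at the upper right, about (402–527, 40).

Run:
```python
from h import *
to([.490,-.1063,.009])
s=sense()
# bay roof front edge in the wrist view
im=cv2.imread('pics/w1.png')[:,:,::-1].copy()
print(onz('wrist',[(402,39),(527,41)],.064,s).round(4).tolist())
```

```text
shift mm [ 17.6   3.9 194.9] tilt 3.09 z [-0.016  0.052 -0.999] yang -113.5 pos [ 0.4785 -0.1058  0.2044] t 3.55 q [-30.5  38.4  69.7 109.5 -42.1  65.2 -56.7] F [-0.6 -0.5 -0.3]
[[0.6042, -0.2337, 0.064], [0.5574, -0.3342, 0.064]]
```

{"method": "move_arm", "body": {
  "rows": [
    [[14,1,40],0],
    [[16,2,80],0],
    [[17,3,120],0],
    [[17.5,4,155],0],
    [[17.5,4,180],0],
    [[17.5,4,195],0],
    [[17.5,4,195],0],
    [[17.5,4,195],0]
  ]
}}

```text
t: 4.35
tool_pos: [0.49, -0.1053, 0.0091]
ee_rot: [[0.917, -0.398, -0.015], [-0.397, -0.916, 0.053], [-0.034, -0.043, -0.998]]
contact_force: [-0.0, -0.5, 0.4]
finger_gap: 0.094
grip_force: 0.0
```

{"method": "move_arm", "body": {
  "rows": [
    [[0,0,0],0],
    [[0,0,0],0],
    [[0,0,0],0],
    [[0,0,0],0],
    [[0,0,0],0]
  ],
  "hand": 0.6,
  "force": 15
}}

```text
t: 4.85
tool_pos: [0.4888, -0.1047, 0.008]
ee_rot: [[0.918, -0.397, -0.017], [-0.396, -0.917, 0.052], [-0.036, -0.041, -0.998]]
contact_force: [-0.8, -1.8, 1.0]
finger_gap: 0.0581
grip_force: 0.8
```

Run:
```python
from h import *
s=sense();print(s['finger_gap'],s['grip_force'])
to([.490,-.1063,.03])
```

```text
0.05808317032476468 0.8096450194716454
shift mm [  1.    0.1 -22.1] tilt 3.15 z [-0.017  0.052 -0.998] yang -113.4 pos [ 0.4888 -0.1047  0.008 ] t 4.85 q [-18.2  51.   48.  117.6 -61.4  44.3 -42.6] F [-0.8 -1.8  1. ]
```

A gap of 58 mm is less than the meter's 68 mm width, so I need to look.

Run:
```python
from h import *
a=snapshot('wrist');s=sense();print(s['finger_gap'],s['grip_force'])
b=snapshot('top')[180:340,150:340]
b=cv2.resize(b,(570,480));cv2.imwrite('pics/w2.png',cv2.resize(np.hstack([cv2.resize(a,(640,480)),b]),(800,317))[:,:,::-1])
```

```text
0.0571533463966503 0.9868576750159264
```

View pics/w2.png

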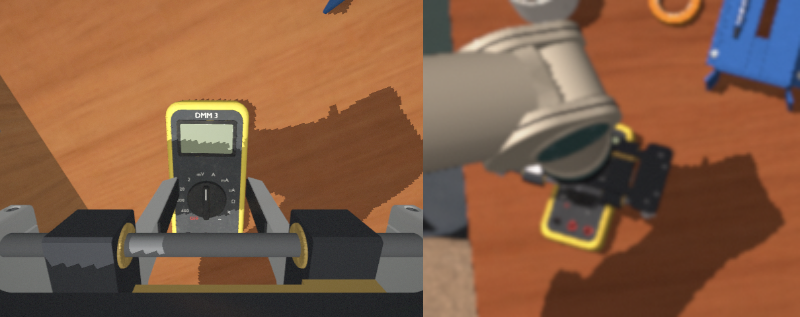

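The view shows yellow strips inside both fingers, so the fingers do straddle the meter. I'll close further and see where they stop.

{"method": "move_arm", "body": {
  "rows": [
    [[0,0,0],0],
    [[0,0,0],0],
    [[0,0,0],0],
    [[0,0,0],0]
  ],
  "hand": 0.3,
  "force": 15
}}

```text
t: 5.35
tool_pos: [0.4888, -0.1043, 0.0079]
ee_rot: [[0.918, -0.397, -0.017], [-0.396, -0.917, 0.053], [-0.037, -0.042, -0.998]]
contact_force: [-0.6, -1.9, 1.4]
finger_gap: 0.05
grip_force: 14.8
```

The grip now holds at 15 N. I'll lift the meter slightly and carry it to a point in front of the mouth.

Run:
```python
from h import *
to([.428,-.227,.020])
```

```text
shift mm [ -7.6 136.2 -17.6] tilt 3.2 z [-0.017  0.053 -0.998] yang -113.4 pos [ 0.4888 -0.1043  0.0079] t 5.35 q [-18.2  51.1  47.9 117.6 -61.5  44.3 -42.6] F [-0.6 -1.9  1.4]
```

{"method": "move_arm", "body": {
  "rows": [
    [[0,0,-8],0],
    [[0,5,-14],0],
    [[-2,25,-17],0],
    [[-4,50,-17],0],
    [[-6,75,-17],0],
    [[-7,100,-17],0],
    [[-7.5,125,-17],0],
    [[-7.5,136,-17],0],
    [[-7.5,136,-17],0],
    [[-7.5,136,-17],0]
  ]
}}

```text
t: 6.35
tool_pos: [0.4287, -0.2253, 0.0192]
ee_rot: [[0.918, -0.397, -0.017], [-0.395, -0.917, 0.055], [-0.037, -0.044, -0.998]]
contact_force: [-0.1, 0.9, -2.7]
finger_gap: 0.0495
grip_force: 14.7
```

Run:
```python
from h import *
s=sense();im=snapshot('wrist');cv2.imwrite('pics/w3.png',im[:,:,::-1]);print(s['finger_gap'],s['grip_force'])
to([.428,-.227,.008])
```

```text
0.049543955938187875 14.71622699405998
shift mm [ 0.5  2.7 11. ] tilt 3.32 z [-0.017  0.055 -0.998] yang -113.3 pos [ 0.4288 -0.2249  0.0192] t 6.4 q [ -3.3  49.3  48.2 118.9 -58.9  44.  -28.6] F [-0.  -0.1 -3.8]
```

View pics/w3.png

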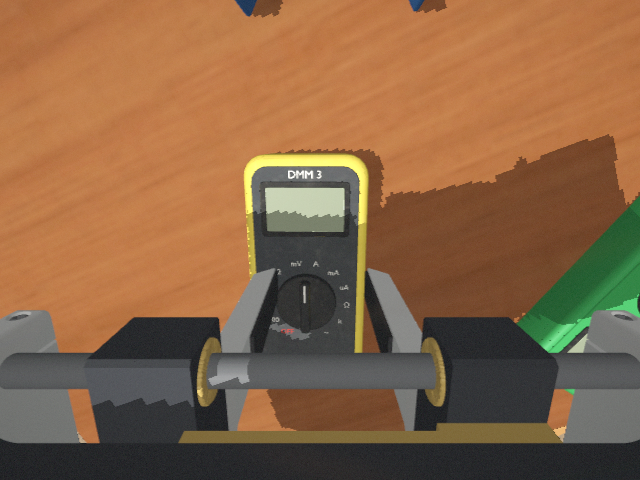

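In this view the left fingertip (250–275, 270) seems to overlap the meter, whose edges are at 250 and 367. I'll check by projecting the fingertips for both gap values.

Run:
```python
from h import *
c=camera_params('wrist');M=np.array(c['mount']);Mi=np.linalg.inv(M)
K=np.array([[c['fx'],0,c['cx']],[0,c['fy'],c['cy']],[0,0,1]])
def pr(P):return cv2.projectPoints(np.float64(P),Mi[:3,:3],Mi[:3,3],K,np.array([c['k1'],0,0,0.]))[0].reshape(-1,2).round(0).tolist()
for g in (25,34):
    for z in(0,-.02): print(g,z,pr([(.008,-g/1e3,z),(.008,g/1e3,z),(.008,-(g+12.5)/1e3,z),(.008,(g+12.5)/1e3,z)]))
s=sense()
for z in (.035,.045):
    W=onz('wrist',[(250,260),(368,260),(245,180),(369,180),(306,154),(305,300)],z,s);T=(W-s['tool_pos'])@np.array(s['ee_rot']);print(z,(T*1000).round(1).tolist())
```

```text
25 0 [[283.0, 255.0], [360.0, 255.0], [264.0, 255.0], [380.0, 255.0]]
25 -0.02 [[279.0, 266.0], [364.0, 266.0], [258.0, 266.0], [385.0, 266.0]]
34 0 [[269.0, 255.0], [374.0, 255.0], [250.0, 255.0], [394.0, 255.0]]
34 -0.02 [[264.0, 266.0], [380.0, 266.0], [243.0, 266.0], [401.0, 266.0]]
0.035 [[9.7, -43.4, -14.3], [10.7, 27.4, -17.5], [57.7, -43.2, -16.1], [57.9, 26.1, -19.2], [71.8, -8.7, -18.2], [-16.4, -10.5, -14.8]]
0.045 [[13.1, -41.1, -24.6], [14.1, 25.9, -27.6], [58.5, -41.0, -26.3], [58.7, 24.7, -29.2], [72.0, -8.2, -28.2], [-11.6, -10.0, -25.0]]
```

The meter lies off-centre in the grip: it spans -41 to +26 mm in tool y, with the left finger at the dial, though it is level and held. Next I'll pin down the bay axis from the lips and roof edge, using enlarged crops of the pictures I already have.

Run:
```python
from h import *
a=cv2.imread('pics/w1.png')[0:80,385:545];b=cv2.imread('pics/w3.png')[0:24,220:460];c=cv2.imread('pics/top0.png')[130:240,280:370]
A=cv2.resize(a,(640,320),interpolation=cv2.INTER_CUBIC);B=cv2.resize(b,(720,72));C=cv2.resize(c,(360,440),interpolation=cv2.INTER_CUBIC)
o=np.zeros((600,800,3),np.uint8);o[:320,:440]=A[:,0:440];o[:440,440:800]=C;o[500:572,:720]=B
o[330:490,:320]=cv2.resize(a,(320,160))
cv2.imwrite('pics/z.png',o)
```

```text
(no output)
```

View pics/z.png

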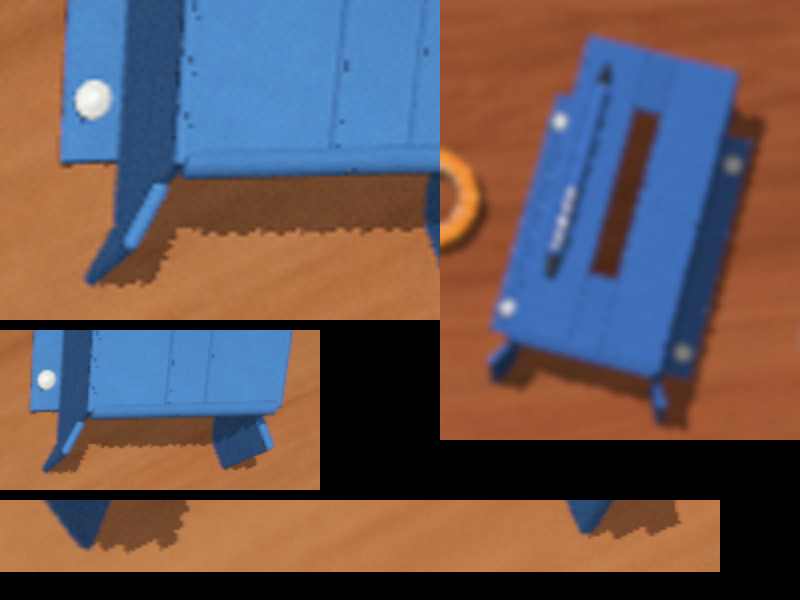

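The crops show the roof's front edge and both lip tips clearly. Now I'll cast their pixels to world points.

Run:
```python
from h import *
s1=dict(tool_pos=[.4785,-.1056,.2039],ee_rot=[[0.917,-0.398,-0.017],[-0.397,-0.917,0.051],[-0.036,-0.04,-0.999]])
s3=sense()
def rep(n,P):
    m=P.mean(0);d=P[0]-P[1];print(n,P[:,:2].round(4).tolist(),'mid',m.round(4),'w',np.linalg.norm(d).round(4),'axis',np.degrees(np.arctan2(d[1],d[0])).round(1)-90)
rep('w1 edge',onz('wrist',[(431,43),(524,41)],.062,s1))
rep('w1 foot',onz('wrist',[(407.5,70.7),(497.5,68.5)],0,s1))
rep('w1 liptop',onz('wrist',[(417.5,61),(520,59)],.048,s1))
rep('w3 foot',onz('wrist',[(249,16),(415.7,11)],0,s3))
rep('top edge',onz('top',[(293.3,212),(335,223.8)],.062))
rep('top lip',onz('top',[(293.8,225),(335.5,236)],.0))
rep('top back',onz('top',[(318,139.5),(354.3,148)],.064))
```

```text
w1 edge [[0.5905, -0.2567], [0.5584, -0.3326]] mid [ 0.5745 -0.2946  0.062 ] w 0.0824 axis -22.900000000000006
w1 foot [[0.5824, -0.245], [0.5453, -0.3342]] mid [ 0.5639 -0.2896  0.    ] w 0.0966 axis -22.599999999999994
w1 liptop [[0.5828, -0.2447], [0.5454, -0.3332]] mid [ 0.5641 -0.2889  0.048 ] w 0.096 axis -22.900000000000006
w3 foot [[0.5827, -0.2441], [0.5457, -0.3328]] mid [ 0.5642 -0.2884 -0.    ] w 0.0961 axis -22.599999999999994
top edge [[0.597, -0.2495], [0.5587, -0.3348]] mid [ 0.5779 -0.2922  0.062 ] w 0.0935 axis -24.200000000000003
top lip [[0.5837, -0.2463], [0.5457, -0.3356]] mid [ 0.5647 -0.2909  0.    ] w 0.097 axis -23.099999999999994
top back [[0.754, -0.325], [0.7231, -0.4017]] mid [ 0.7386 -0.3633  0.064 ] w 0.0827 axis -21.900000000000006
```

The estimates agree: the mouth is at (0.577, -0.294) and the axis is at about -22.9°. I'll carry the meter to x_bay ≈ -0.05.

Run:
```python
from h import *
to([.5266,-.2803,.014]);to([.5266,-.2803,.008])
```

```text
shift mm [111.8  12.4   0.4] tilt 3.32 z [-0.017  0.055 -0.998] yang -113.3 pos [ 0.4288 -0.2249  0.0192] t 6.4 q [ -3.3  49.3  48.2 118.9 -58.9  44.  -28.6] F [-0.  -0.1 -3.8]
shift mm [112.   12.6   6.4] tilt 3.32 z [-0.017  0.055 -0.998] yang -113.3 pos [ 0.4288 -0.2249  0.0192] t 6.4 q [ -3.3  49.3  48.2 118.9 -58.9  44.  -28.6] F [-0.  -0.1 -3.8]
```

{"method": "move_arm", "body": {
  "rows": [
    [[15,6,0],0],
    [[30,12.5,0],0],
    [[50,12.5,0],0],
    [[70,12.5,0],0],
    [[90,12.5,0],0],
    [[105,12.5,0.5],0],
    [[112,12.5,1],0],
    [[112,12.5,3],0],
    [[112,12.5,5],0],
    [[112,12.5,6.5],0],
    [[112,12.5,6.5],0]
  ]
}}

```text
t: 7.5
tool_pos: [0.5252, -0.2815, 0.0081]
ee_rot: [[0.917, -0.398, -0.018], [-0.396, -0.917, 0.054], [-0.038, -0.043, -0.998]]
contact_force: [-0.3, -0.1, -1.9]
finger_gap: 0.05
grip_force: 14.7
```

{"method": "move_arm", "body": {
  "rows": [
    [[0,0,0],0],
    [[0,0,0],0],
    [[0,0,0],0],
    [[0,0,0],0],
    [[0,0,0],0]
  ],
  "hand": 0.7
}}

```text
t: 8.0
tool_pos: [0.526, -0.2822, 0.0083]
ee_rot: [[0.918, -0.397, -0.017], [-0.396, -0.917, 0.053], [-0.037, -0.042, -0.998]]
contact_force: [0.9, 0.0, 0.8]
finger_gap: 0.0656
grip_force: 0.0
```

Run:
```python
from h import *
s=sense();im=snapshot('wrist');cv2.imwrite('pics/w4.png',im[:,:,::-1]);print(s['finger_gap'],s['grip_force'])
to([.5266,-.2803,.008])
```

```text
0.0656029845714645 0.0
shift mm [-0.1 -1.9  0.3] tilt 3.21 z [-0.017  0.053 -0.998] yang -113.4 pos [ 0.5259 -0.2821  0.0082] t 8.05 q [ -0.2  56.4  49.1 101.3 -55.2  53.2 -38.1] F [-0.1  0.9 -0.9]
```

View pics/w4.png

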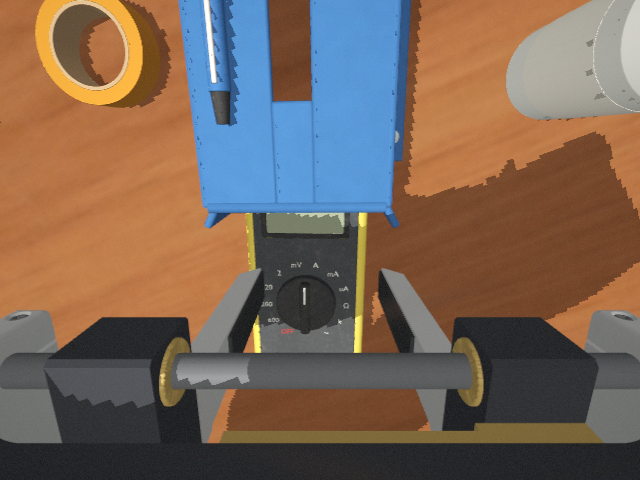

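The meter is released with its front in the mouth, centred and aligned. Its edges are at 248–366 px and the lips at 207–398 px. Now I'll open fully, withdraw upward and go high, to build up the lean at the joint limit.

{"method": "move_arm", "body": {
  "rows": [
    [[0,0,0],0],
    [[0,0,0],0],
    [[0,0,-15],0],
    [[0,0,-40],0],
    [[0,0,-80],0],
    [[0,0,-130],0],
    [[-20,0,-180],0],
    [[-40,0,-230],0],
    [[-60,0,-280],0],
    [[-80,0,-330],0],
    [[-80,0,-380],0],
    [[-80,0,-430],0]
  ],
  "hand": 0.85
}}

```text
t: 9.25
tool_pos: [0.4581, -0.2726, 0.4293]
ee_rot: [[0.917, -0.399, -0.016], [-0.398, -0.916, 0.054], [-0.036, -0.043, -0.998]]
contact_force: [0.9, -0.5, 0.3]
finger_gap: 0.08
grip_force: 0.0
```

{"method": "move_arm", "body": {
  "rows": [
    [[0,0,-50],0],
    [[0,0,-100],0],
    [[0,0,-150],0],
    [[0,0,-200],0],
    [[0,0,-250],0],
    [[0,0,-300],0],
    [[0,0,-350],0],
    [[0,0,-400],0]
  ],
  "hand": 0
}}

```text
t: 10.05
tool_pos: [0.4483, -0.2779, 0.6195]
ee_rot: [[0.918, -0.396, 0.023], [-0.397, -0.917, 0.03], [0.009, -0.037, -0.999]]
contact_force: [0.1, -0.6, 0.9]
finger_gap: 0.0194
grip_force: 0.0
```

Run:
```python
from h import *
to([.45,-.25,.3])
im=snapshot('top');c=blob(im,(20,120,120),(35,255,255),9,(230,170,400,330));print(rect(onz('top',c.reshape(-1,2),.034)))
```

```text
shift mm [-12.4 -14.5 320.1] tilt 2.18 z [ 0.023  0.03  -0.999] yang -113.4 pos [ 0.4483 -0.2779  0.6195] t 10.05 q [ 28.4  18.3   3.7  47.9  -3.6 113.5 -82.9] F [ 0.1 -0.6  0.9]
(array([ 507.3, -297.9]), array([ 19.4, 121.8]), 59.5, [[450.0, -275.0], [555.0, -337.0], [565.0, -320.0], [460.0, -259.0]])
```

Joint 6 is at its limit and the tool has started to lean the right way. I'll shift sideways so the arm's plane matches the bay's direction, then keep going up.

{"method": "move_arm", "body": {
  "rows": [
    [[0,-30,0],0],
    [[0,-60,0],0],
    [[0,-85,0],0],
    [[0,-85,-50],0],
    [[0,-85,-100],0],
    [[0,-85,-150],0],
    [[0,-85,-200],0],
    [[0,-85,-250],0],
    [[0,-85,-300],0],
    [[0,-85,-350],0],
    [[0,-85,-400],0],
    [[0,-85,-400],0]
  ]
}}

```text
t: 11.3
tool_pos: [0.443, -0.1865, 0.6559]
ee_rot: [[0.915, -0.397, 0.07], [-0.399, -0.917, 0.012], [0.06, -0.039, -0.997]]
contact_force: [-0.9, -0.9, -0.6]
finger_gap: 0.0002
grip_force: 0.0
```

Run:
```python
from h import *
to([.45,-.19,.3])
```

```text
shift mm [-13.5  14.3 355.5] tilt 4.1 z [ 0.07   0.012 -0.997] yang -113.4 pos [ 0.443  -0.1865  0.6559] t 11.3 q [ 17.8  11.9   5.3  51.2  -3.6 113.5 -92.1] F [-0.9 -0.9 -0.6]
```

{"method": "move_arm", "body": {
  "rows": [
    [[0,0,-1500],0],
    [[0,0,-1500],0],
    [[0,0,-1500],0],
    [[0,0,-1500],0],
    [[0,0,-1500],0],
    [[0,0,-1500],0]
  ]
}}

```text
t: 11.9
tool_pos: [0.405, -0.1726, 0.6842]
ee_rot: [[0.91, -0.397, 0.12], [-0.399, -0.917, -0.008], [0.113, -0.041, -0.993]]
contact_force: [-0.1, 0.3, -0.1]
finger_gap: 0.0003
grip_force: 0.0
```

{"method": "move_arm", "body": {
  "rows": [
    [[-1000,0,-1000],0],
    [[-1000,0,-1000],0],
    [[-1000,0,-1000],0],
    [[-1000,0,-1000],0],
    [[-1000,0,-1000],0],
    [[-1000,0,-1000],0]
  ]
}}

```text
t: 12.5
tool_pos: [0.227, -0.0955, 0.6853]
ee_rot: [[0.904, -0.399, 0.155], [-0.4, -0.916, -0.022], [0.151, -0.043, -0.988]]
contact_force: [0.5, 0.8, -0.1]
finger_gap: 0.0004
grip_force: 0.0
```

Run:
```python
from h import *
to([.45,-.19,.3])
```

```text
shift mm [181.2  14.  417.3] tilt 9.03 z [ 0.155 -0.022 -0.988] yang -113.5 pos [ 0.227  -0.0955  0.6853] t 12.5 q [ 21.8 -14.3  -1.3  72.   -2.5 113.5 -94.4] F [ 0.5  0.8 -0.1]
```

The lean grows about 3° per call. I'll repeat.

{"method": "move_arm", "body": {
  "rows": [
    [[400,0,-1500],0],
    [[400,0,-1500],0],
    [[400,0,-1500],0],
    [[400,0,-1500],0],
    [[400,0,-1500],0],
    [[400,0,-1500],0]
  ]
}}

```text
t: 13.1
tool_pos: [0.3052, -0.1295, 0.7176]
ee_rot: [[0.896, -0.396, 0.199], [-0.397, -0.917, -0.038], [0.198, -0.045, -0.979]]
contact_force: [0.0, 0.6, 0.1]
finger_gap: 0.0002
grip_force: 0.0
```

{"method": "move_arm", "body": {
  "rows": [
    [[400,0,-1500],0],
    [[400,0,-1500],0],
    [[400,0,-1500],0],
    [[400,0,-1500],0],
    [[400,0,-1500],0],
    [[400,0,-1500],0]
  ]
}}

```text
t: 13.7
tool_pos: [0.347, -0.1499, 0.742]
ee_rot: [[0.884, -0.396, 0.249], [-0.394, -0.917, -0.057], [0.251, -0.048, -0.967]]
contact_force: [-0.1, 0.1, 0.3]
finger_gap: 0.0007
grip_force: 0.0
```

{"method": "move_arm", "body": {
  "rows": [
    [[400,0,-1500],0],
    [[400,0,-1500],0],
    [[400,0,-1500],0]
  ]
}}

```text
t: 14.0
tool_pos: [0.3567, -0.1561, 0.7648]
ee_rot: [[0.869, -0.395, 0.298], [-0.391, -0.917, -0.077], [0.304, -0.049, -0.951]]
contact_force: [-0.6, 0.3, 0.1]
finger_gap: 0.0004
grip_force: 0.0
```

Run:
```python
from h import *
to([.45,-.19,.3])
```

```text
shift mm [-47.1  17.2 472.6] tilt 17.95 z [ 0.298 -0.077 -0.951] yang -113.3 pos [ 0.3567 -0.1561  0.7648] t 14.0 q [ 35.3  -1.9 -12.2  50.5  -3.3 113.5 -92.5] F [-0.6  0.3  0.1]
```

{"method": "move_arm", "body": {
  "rows": [
    [[400,0,-1500],0],
    [[400,0,-1500],0]
  ]
}}

```text
t: 14.2
tool_pos: [0.3581, -0.1586, 0.7856]
ee_rot: [[0.853, -0.394, 0.343], [-0.386, -0.917, -0.095], [0.352, -0.051, -0.935]]
contact_force: [-0.2, -0.2, 1.1]
finger_gap: 0.0002
grip_force: 0.0
```

{"method": "move_arm", "body": {
  "rows": [
    [[400,0,-1500],0],
    [[400,0,-1500],0]
  ]
}}

```text
t: 14.4
tool_pos: [0.3555, -0.1594, 0.8066]
ee_rot: [[0.834, -0.394, 0.387], [-0.381, -0.918, -0.113], [0.399, -0.053, -0.915]]
contact_force: [0.4, -0.1, -0.0]
finger_gap: 0.0003
grip_force: 0.0
```

{"method": "move_arm", "body": {
  "rows": [
    [[400,0,-1500],0],
    [[400,0,-1500],0]
  ]
}}

```text
t: 14.6
tool_pos: [0.3496, -0.1588, 0.8274]
ee_rot: [[0.813, -0.393, 0.429], [-0.375, -0.918, -0.131], [0.445, -0.054, -0.894]]
contact_force: [-1.4, -0.3, 1.2]
finger_gap: 0.0006
grip_force: 0.0
```

{"method": "move_arm", "body": {
  "rows": [
    [[400,0,-1500],0],
    [[400,0,-1500],0]
  ]
}}

```text
t: 14.8
tool_pos: [0.3402, -0.1569, 0.8486]
ee_rot: [[0.79, -0.392, 0.472], [-0.367, -0.918, -0.148], [0.491, -0.056, -0.869]]
contact_force: [-0.7, -0.1, 0.4]
finger_gap: 0.0001
grip_force: 0.0
```

{"method": "move_arm", "body": {
  "rows": [
    [[400,0,-1500],0],
    [[400,0,-1500],0]
  ]
}}

```text
t: 15.0
tool_pos: [0.3279, -0.1538, 0.8692]
ee_rot: [[0.764, -0.391, 0.512], [-0.359, -0.918, -0.166], [0.536, -0.057, -0.843]]
contact_force: [-0.1, -0.7, 0.5]
finger_gap: 0.0002
grip_force: 0.0
```

{"method": "move_arm", "body": {
  "rows": [
    [[400,0,-1500],0],
    [[400,0,-1500],0]
  ]
}}

```text
t: 15.2
tool_pos: [0.3131, -0.1496, 0.8889]
ee_rot: [[0.737, -0.391, 0.551], [-0.35, -0.919, -0.183], [0.578, -0.058, -0.814]]
contact_force: [0.1, 0.4, -0.2]
finger_gap: 0.0002
grip_force: 0.0
```

Run:
```python
from h import *
to([.45,-.19,.3])
```

```text
shift mm [-225.2   18.   562.3] tilt 35.5 z [ 0.551 -0.183 -0.814] yang -113.0 pos [ 0.3131 -0.1496  0.8889] t 15.2 q [ 24.7  -8.5   0.7  39.6  -4.4 113.5 -91.7] F [ 0.1  0.4 -0.2]
```

The lean is 35.5°, roughly along the bay axis. Now I'll go behind the meter.

Run:
```python
from h import *
to([.4205,-.2283,.20]);to([.4205,-.2283,.012])
```

```text
shift mm [-291.3   70.5  634.4] tilt 35.5 z [ 0.551 -0.183 -0.814] yang -113.0 pos [ 0.3131 -0.1496  0.8889] t 15.2 q [ 24.7  -8.5   0.7  39.6  -4.4 113.5 -91.7] F [ 0.1  0.4 -0.2]
shift mm [-399.9   81.5  787.5] tilt 35.5 z [ 0.551 -0.183 -0.814] yang -113.0 pos [ 0.3131 -0.1496  0.8889] t 15.2 q [ 24.7  -8.5   0.7  39.6  -4.4 113.5 -91.7] F [ 0.1  0.4 -0.2]
```

{"method": "move_arm", "body": {
  "rows": [
    [[-20,5,43],0],
    [[-40,10,86],0],
    [[-60,15,130],0],
    [[-80,20,173],0],
    [[-100,25,216],0],
    [[-120,30,260],0],
    [[-140,35,303],0],
    [[-160,40,346],0],
    [[-180,45,390],0],
    [[-200,50,433],0],
    [[-220,55,476],0],
    [[-240,60,520],0]
  ]
}}

```text
t: 16.4
tool_pos: [0.3978, -0.2158, 0.3201]
ee_rot: [[0.739, -0.392, 0.549], [-0.351, -0.918, -0.184], [0.576, -0.057, -0.816]]
contact_force: [1.7, 1.0, -0.5]
finger_gap: 0.0003
grip_force: 0.0
```

Run:
```python
from h import *
to([.4205,-.2283,.15]);to([.4205,-.2283,.012])
```

```text
shift mm [-76.7  12.3 153.5] tilt 35.34 z [ 0.549 -0.184 -0.816] yang -113.1 pos [ 0.3978 -0.2158  0.3201] t 16.4 q [ 20.6  -7.6   9.4 136.8 -19.5  16.9 -66.9] F [ 1.7  1.  -0.5]
shift mm [-156.1   20.1  266.1] tilt 35.34 z [ 0.549 -0.184 -0.816] yang -113.1 pos [ 0.3978 -0.2158  0.3201] t 16.4 q [ 20.6  -7.6   9.4 136.8 -19.5  16.9 -66.9] F [ 1.7  1.  -0.5]
```

{"method": "move_arm", "body": {
  "rows": [
    [[-20,3,40],0],
    [[-40,6,80],0],
    [[-60,9,120],0],
    [[-77,12,153],0],
    [[-77,12,153],0]
  ]
}}

```text
t: 16.9
tool_pos: [0.4002, -0.2178, 0.2797]
ee_rot: [[0.745, -0.378, 0.55], [-0.364, -0.921, -0.14], [0.559, -0.096, -0.824]]
contact_force: [-0.5, -0.6, 0.7]
finger_gap: 0.0004
grip_force: 0.0
```

Run:
```python
from h import *
to([.4205,-.2283,.012])
a=snapshot('top');c=blob(a,(20,120,120),(35,255,255),9,(230,170,400,330))
P=onz('top',c.reshape(-1,2),.03);u=np.array([.9212,-.3891]);v=np.array([.3891,.9212]);D=P[:,:2]-[.5771,-.2944];X=D@u;Y=D@v
print('near end',X.min().round(4),'y at rear',Y[X<-.04].min().round(4),Y[X<-.04].max().round(4))
cv2.imwrite('pics/t2.png',cv2.resize(a[130:330,220:420],(600,600),interpolation=cv2.INTER_CUBIC)[:,:,::-1])
```

```text
shift mm [-130.7   27.6  233.1] tilt 34.56 z [ 0.55  -0.14  -0.824] yang -112.3 pos [ 0.4002 -0.2178  0.2797] t 16.9 q [ 19.9  -2.   15.  139.9 -50.5  14.4 -32.6] F [-0.5 -0.6  0.7]
near end -0.1238 y at rear -0.0359 0.0338
```

View pics/t2.png

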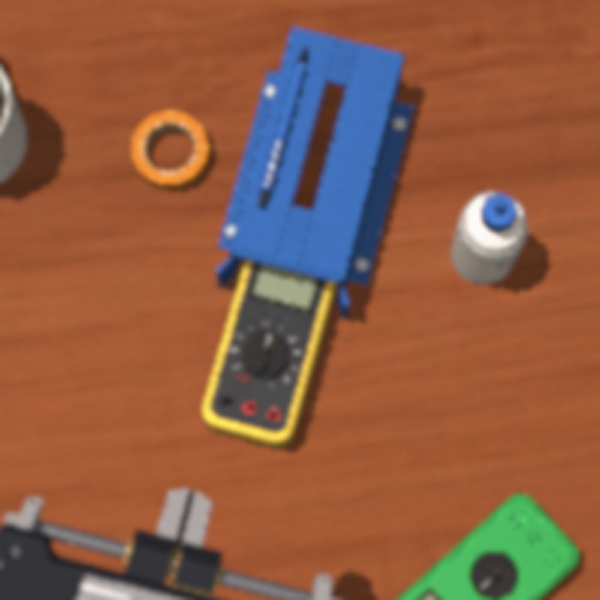

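The top view confirms the meter is in the mouth, with its near end at -124 mm and its y span centred. The bottle and tape are undisturbed. Joint 6 is against its lower limit, so the wrist needs the other elbow/forearm side (q5 positive) and a bit more lean. I'll go back up.

{"method": "move_arm", "body": {
  "rows": [
    [[28,-5,-41],0],
    [[56,-10,-82],0],
    [[84,-15,-123],0],
    [[112,-20,-165],0],
    [[140,-25,-206],0],
    [[168,-30,-247],0],
    [[196,-35,-288],0],
    [[224,-40,-330],0],
    [[252,-45,-370],0],
    [[280,-50,-412],0],
    [[300,-50,-450],0],
    [[320,-50,-500],0]
  ]
}}

```text
t: 18.15
tool_pos: [0.39, -0.2144, 0.8364]
ee_rot: [[0.747, -0.372, 0.551], [-0.358, -0.923, -0.138], [0.56, -0.095, -0.823]]
contact_force: [1.6, -0.9, 1.1]
finger_gap: 0.0007
grip_force: 0.0
```

{"method": "move_arm", "body": {
  "rows": [
    [[400,0,-1500],0],
    [[400,0,-1500],0],
    [[400,0,-1500],0]
  ]
}}

```text
t: 18.45
tool_pos: [0.3573, -0.2065, 0.9022]
ee_rot: [[0.721, -0.38, 0.58], [-0.353, -0.921, -0.165], [0.597, -0.086, -0.798]]
contact_force: [-0.2, 1.3, -0.2]
finger_gap: 0.0005
grip_force: 0.0
```

{"method": "move_arm", "body": {
  "rows": [
    [[400,0,-1500],0],
    [[400,0,-1500],0]
  ]
}}

```text
t: 18.65
tool_pos: [0.3389, -0.1944, 0.9168]
ee_rot: [[0.702, -0.373, 0.606], [-0.342, -0.924, -0.171], [0.624, -0.087, -0.776]]
contact_force: [0.3, 0.4, 0.3]
finger_gap: 0.0007
grip_force: 0.0
```

{"method": "move_arm", "body": {
  "rows": [
    [[400,0,-1500],0],
    [[400,0,-1500],0]
  ]
}}

```text
t: 18.85
tool_pos: [0.3104, -0.1836, 0.9371]
ee_rot: [[0.67, -0.369, 0.645], [-0.33, -0.925, -0.187], [0.665, -0.087, -0.741]]
contact_force: [0.2, -1.5, 1.2]
finger_gap: 0.0004
grip_force: 0.0
```

Run:
```python
from h import *
to([.35,.1,.6])
```

```text
shift mm [-291.3 -247.6  222.5] tilt 42.15 z [ 0.645 -0.187 -0.741] yang -111.7 pos [ 0.3104 -0.1836  0.9371] t 18.85 q [  6.3  -7.7  21.7  32.2  -6.2 113.5 -89.4] F [ 0.2 -1.5  1.2]
```

Run:
```python
from h import *
to([.42,.15,.55])
```

```text
shift mm [-294.1 -315.3  295.3] tilt 42.15 z [ 0.645 -0.187 -0.741] yang -111.7 pos [ 0.3104 -0.1836  0.9371] t 18.85 q [  6.3  -7.7  21.7  32.2  -6.2 113.5 -89.4] F [ 0.2 -1.5  1.2]
```

{"method": "move_arm", "body": {
  "rows": [
    [[-27,-28,27],0],
    [[-54,-57,54],0],
    [[-80,-86,80],0],
    [[-107,-115,107],0],
    [[-134,-143,134],0],
    [[-160,-172,161],0],
    [[-187,-200,188],0],
    [[-214,-230,215],0],
    [[-240,-258,241],0],
    [[-267,-286,268],0],
    [[-294,-315,295],0],
    [[-294,-315,295],0]
  ]
}}

```text
t: 20.05
tool_pos: [0.416, 0.1453, 0.5544]
ee_rot: [[0.676, -0.363, 0.641], [-0.324, -0.928, -0.184], [0.661, -0.083, -0.745]]
contact_force: [-0.7, -0.1, 0.4]
finger_gap: 0.0003
grip_force: 0.0
```

Run:
```python
from h import *
to([.42,.15,.25])
```

```text
shift mm [-200.1   19.6  228.7] tilt 41.8 z [ 0.641 -0.184 -0.745] yang -111.4 pos [0.416  0.1453 0.5544] t 20.05 q [ -14.8  -13.   -32.3  105.4   32.3   68.3 -168.4] F [-0.7 -0.1  0.4]
```

Joint 5 is now on the positive side, but joint 7 is at its limit. A half turn of the tool gives an equivalent pose and clears it.

{"method": "move_arm", "body": {
  "rows": [
    [[0,0,0],-8],
    [[0,0,0],-16],
    [[0,0,0],-24],
    [[0,0,0],-32],
    [[0,0,0],-40],
    [[0,0,0],-48],
    [[0,0,0],-56],
    [[0,0,0],-64],
    [[0,0,0],-72],
    [[0,0,0],-80],
    [[0,0,0],-88],
    [[0,0,0],-90]
  ]
}}

```text
t: 21.25
tool_pos: [0.4174, 0.1405, 0.5587]
ee_rot: [[0.37, 0.671, 0.643], [0.925, -0.329, -0.189], [0.085, 0.665, -0.742]]
contact_force: [0.4, 0.5, -0.3]
finger_gap: 0.0006
grip_force: 0.0
```

{"method": "move_arm", "body": {
  "rows": [
    [[0,0,0],-8],
    [[0,0,0],-16],
    [[0,0,0],-24],
    [[0,0,0],-32],
    [[0,0,0],-40],
    [[0,0,0],-48],
    [[0,0,0],-56],
    [[0,0,0],-64],
    [[0,0,0],-72],
    [[0,0,0],-80],
    [[0,0,0],-88],
    [[0,0,0],-90]
  ]
}}

```text
t: 22.45
tool_pos: [0.4175, 0.1403, 0.5588]
ee_rot: [[-0.671, 0.37, 0.643], [0.33, 0.925, -0.189], [-0.665, 0.085, -0.742]]
contact_force: [-0.4, -0.7, -0.6]
finger_gap: 0.0007
grip_force: 0.0
```

Run:
```python
from h import *
to([.42,.10,.25])
```

```text
shift mm [190.2 -62.8 238.5] tilt 42.07 z [ 0.643 -0.189 -0.742] yang 68.2 pos [0.4175 0.1403 0.5588] t 22.45 q [-43.8 -11.6 -11.5 105.5  38.9  74.5   4. ] F [-0.4 -0.7 -0.6]
```

{"method": "move_arm", "body": {
  "rows": [
    [[24,-8,30],0],
    [[48,-16,60],0],
    [[72,-24,90],0],
    [[96,-32,120],0],
    [[120,-40,150],0],
    [[144,-48,180],0],
    [[168,-56,210],0],
    [[190,-63,238],0],
    [[190,-63,238],0]
  ]
}}

```text
t: 23.35
tool_pos: [0.4236, 0.1052, 0.2768]
ee_rot: [[-0.677, 0.377, 0.632], [0.299, 0.926, -0.232], [-0.672, 0.031, -0.74]]
contact_force: [0.6, 0.3, -1.2]
finger_gap: 0.0002
grip_force: 0.0
```

Run:
```python
from h import *
to([.45,-.05,.15])
```

```text
shift mm [  21.  -137.6  146.5] tilt 42.31 z [ 0.632 -0.232 -0.74 ] yang 67.8 pos [0.4236 0.1052 0.2768] t 23.35 q [-10.7   8.  -50.  140.6  69.1  52.3 -46.7] F [ 0.6  0.3 -1.2]
```

Run:
```python
from h import *
to([.50,0,.15])
```

```text
shift mm [  2.  -72.5 166.5] tilt 42.31 z [ 0.632 -0.232 -0.74 ] yang 67.8 pos [0.4236 0.1052 0.2768] t 23.35 q [-10.7   8.  -50.  140.6  69.1  52.3 -46.7] F [ 0.6  0.3 -1.2]
```

{"method": "move_arm", "body": {
  "rows": [
    [[0,-10,25],0],
    [[0,-20,50],0],
    [[0,-35,75],0],
    [[0,-45,105],0],
    [[0,-58,135],0],
    [[2,-72,166],0],
    [[2,-72,166],0],
    [[2,-72,166],0]
  ]
}}

```text
t: 24.15
tool_pos: [0.5365, 0.0121, 0.1667]
ee_rot: [[-0.698, 0.401, 0.594], [0.311, 0.916, -0.252], [-0.645, 0.009, -0.764]]
contact_force: [-0.1, -0.3, -0.1]
finger_gap: 0.0003
grip_force: 0.0
```

Run:
```python
from h import *
to([.449,-.24,.10])
```

```text
shift mm [  25.6 -266.6   62.5] tilt 40.15 z [ 0.594 -0.252 -0.764] yang 66.4 pos [0.5365 0.0121 0.1667] t 24.15 q [ 20.4  40.8 -71.5 141.3  97.5  72.5 -53.7] F [-0.1 -0.3 -0.1]
```

Run:
```python
from h import *
to([.47,-.245,.12])
```

```text
shift mm [  -3.5 -262.6   61. ] tilt 40.15 z [ 0.594 -0.252 -0.764] yang 66.4 pos [0.5365 0.0121 0.1667] t 24.15 q [ 20.4  40.8 -71.5 141.3  97.5  72.5 -53.7] F [-0.1 -0.3 -0.1]
```

{"method": "move_arm", "body": {
  "rows": [
    [[1,-24,5],0],
    [[2,-48,10],0],
    [[3,-72,15],0],
    [[4,-96,20],0],
    [[5,-120,25],0],
    [[6,-144,30],0],
    [[7,-168,36],0],
    [[8,-192,42],0],
    [[9,-216,48],0],
    [[10,-240,54],0],
    [[11,-262,60],0],
    [[11,-262,60],0]
  ]
}}

```text
t: 25.35
tool_pos: [0.5066, -0.2671, 0.1319]
ee_rot: [[-0.723, 0.396, 0.566], [0.32, 0.918, -0.235], [-0.613, 0.012, -0.79]]
contact_force: [0.8, 0.3, 0.7]
finger_gap: 0.0006
grip_force: 0.0
```

Run:
```python
from h import *
to([.45,-.242,.012])
```

```text
shift mm [122.4  -0.8  56.8] tilt 37.8 z [ 0.566 -0.235 -0.79 ] yang 66.6 pos [ 0.5066 -0.2671  0.1319] t 25.35 q [ 71.6  46.5 -71.4 141.3 121.   50.2 -23. ] F [0.8 0.3 0.7]
```

The tool is lined up (lean 37.8°, azimuth -22.6°) but at the near-reach limit, so it can't get behind the meter here. Instead I'll straddle the meter here, grip it lightly with the leaning fingers and slide it about 50 mm further in. After that I can push its end from within reach.

Run:
```python
from h import *
to([.5108,-.2664,.06]);to([.5108,-.2664,.012])
```

```text
shift mm [41.3  1.5 59. ] tilt 37.8 z [ 0.566 -0.235 -0.79 ] yang 66.6 pos [ 0.5066 -0.2671  0.1319] t 25.35 q [ 71.6  46.5 -71.4 141.3 121.   50.2 -23. ] F [0.8 0.3 0.7]
shift mm [70.7  0.9 97. ] tilt 37.8 z [ 0.566 -0.235 -0.79 ] yang 66.6 pos [ 0.5066 -0.2671  0.1319] t 25.35 q [ 71.6  46.5 -71.4 141.3 121.   50.2 -23. ] F [0.8 0.3 0.7]
```

{"method": "move_arm", "body": {
  "rows": [
    [[0,0,0],0],
    [[0,0,0],0],
    [[8,0,12],0],
    [[16,1,24],0],
    [[25,1,36],0],
    [[33,1,48],0],
    [[41,1,59],0],
    [[41,1,59],0]
  ],
  "hand": 0.95
}}

```text
t: 26.15
tool_pos: [0.521, -0.2674, 0.0596]
ee_rot: [[-0.73, 0.391, 0.561], [0.321, 0.92, -0.224], [-0.604, 0.016, -0.797]]
contact_force: [-0.2, 0.7, 0.7]
finger_gap: 0.0613
grip_force: 0.0
```

Run:
```python
from h import *
to([.5108,-.2664,.06]);to([.5108,-.2664,.012]);print(sense()['finger_gap'])
```

```text
shift mm [ 7.5 -3.  -6.2] tilt 37.17 z [ 0.561 -0.224 -0.797] yang 67.0 pos [ 0.521  -0.2674  0.0596] t 26.15 q [ 68.6  61.6 -71.5 141.3 127.2  63.2 -21.8] F [-0.2  0.7  0.7]
shift mm [36.5 -3.8 32. ] tilt 37.17 z [ 0.561 -0.224 -0.797] yang 67.0 pos [ 0.521  -0.2674  0.0596] t 26.15 q [ 68.6  61.6 -71.5 141.3 127.2  63.2 -21.8] F [-0.2  0.7  0.7]
0.0612905167039078
```

{"method": "move_arm", "body": {
  "rows": [
    [[0,-3,0],0],
    [[0,-3,0],0],
    [[0,-3,0],0],
    [[0,-3,0],0],
    [[9,-3,8],0],
    [[18,-3,16],0],
    [[27,-3,24],0],
    [[36,-3,32],0],
    [[36,-3,32],0]
  ]
}}

```text
t: 27.05
tool_pos: [0.5176, -0.2728, 0.0112]
ee_rot: [[-0.734, 0.393, 0.554], [0.325, 0.919, -0.223], [-0.597, 0.016, -0.802]]
contact_force: [-0.1, 0.3, 0.1]
finger_gap: 0.0895
grip_force: 0.0
```

Run:
```python
from h import *
to([.5108,-.2664,.012]);s=sense();print(s['finger_gap'])
D=s['tool_pos'][:2]-np.array([.5771,-.2944]);print('bay',D@[.9212,-.3891],D@[.3891,.9212])
```

```text
shift mm [ 6.5  3.2 -5.8] tilt 36.65 z [ 0.554 -0.223 -0.802] yang 66.8 pos [ 0.5176 -0.2728  0.0112] t 27.05 q [ 69.1  71.2 -71.4 141.3 131.6  70.2 -19.1] F [-0.1  0.3  0.1]
0.08952151148377781
bay -0.06325591791263185 -0.003240711029422555
```

{"method": "move_arm", "body": {
  "rows": [
    [[0,0,0],0],
    [[0,0,0],0],
    [[0,0,0],0],
    [[0,0,0],0],
    [[0,0,0],0]
  ],
  "hand": 0.62,
  "force": 10
}}

```text
t: 27.55
tool_pos: [0.5187, -0.2729, 0.0134]
ee_rot: [[-0.733, 0.392, 0.557], [0.322, 0.92, -0.224], [-0.6, 0.015, -0.8]]
contact_force: [-1.7, 1.7, 4.5]
finger_gap: 0.0675
grip_force: 10.0
```

Run:
```python
from h import *
s=sense();u=np.array([.9212,-.3891,0])
print(s['finger_gap'],s['grip_force'],'fwd 35mm in tool:',(np.array(s['ee_rot']).T@u*35).round(1));to([.5176,-.2728,.012])
```

```text
0.06749254981566494 10.031832754611969 fwd 35mm in tool: [-28.    0.1  21. ]
shift mm [ 1.6 -0.3  0.5] tilt 36.87 z [ 0.557 -0.224 -0.8  ] yang 66.9 pos [ 0.5187 -0.2729  0.0134] t 27.55 q [ 69.   71.  -71.5 141.3 131.6  70.2 -19.1] F [-1.7  1.7  4.5]
```

The grip is now proper, 67.5 mm at 10 N. I'll slide the meter forward about 36 mm, then release.

{"method": "move_arm", "body": {
  "rows": [
    [[-3,0,2],0],
    [[-6,0,4.5],0],
    [[-10,0,7.5],0],
    [[-14,0,10.5],0],
    [[-18,0,13.5],0],
    [[-22,0,16.5],0],
    [[-26,0,19.5],0],
    [[-29,0,22],0],
    [[-29,0,22],0],
    [[-29,0,22],0]
  ]
}}

```text
t: 28.55
tool_pos: [0.5523, -0.2872, 0.0133]
ee_rot: [[-0.732, 0.392, 0.557], [0.322, 0.92, -0.224], [-0.6, 0.015, -0.8]]
contact_force: [-2.3, 1.0, 5.9]
finger_gap: 0.0674
grip_force: 10.0
```

Run:
```python
from h import *
s=sense();R=np.array(s['ee_rot']);D=s['tool_pos'][:2]-np.array([.5771,-.2944]);print('bay',D@[.9212,-.3891],D@[.3891,.9212],s['finger_gap'],s['grip_force']);to([.5176,-.2728,.012])
```

```text
bay -0.025599887536679907 -0.0030435198242816483 0.06737471992865304 10.048333704471588
shift mm [ 30.9  -0.3 -21.5] tilt 36.9 z [ 0.557 -0.224 -0.8  ] yang 66.9 pos [ 0.5523 -0.2872  0.0133] t 28.55 q [ 68.8  70.6 -71.  135.9 130.2  66.2 -15.1] F [-2.3  1.   5.9]
```

Now I'll release, slide back while straddling, regrip and repeat.

{"method": "move_arm", "body": {
  "rows": [
    [[0,0,0],0],
    [[0,0,0],0],
    [[0,0,0],0],
    [[5,0,-3],0],
    [[10,0,-7],0],
    [[16,0,-11],0],
    [[22,0,-15],0],
    [[28,0,-20],0],
    [[28,0,-20],0]
  ],
  "hand": 0.82
}}

```text
t: 29.45
tool_pos: [0.5189, -0.2731, 0.0112]
ee_rot: [[-0.734, 0.391, 0.555], [0.322, 0.92, -0.223], [-0.598, 0.015, -0.802]]
contact_force: [0.1, 0.4, -0.1]
finger_gap: 0.077
grip_force: 0.0
```

{"method": "move_arm", "body": {
  "rows": [
    [[0,0,0],0],
    [[0,0,0],0],
    [[0,0,0],0],
    [[0,0,0],0]
  ],
  "hand": 0.62,
  "force": 10
}}

```text
t: 29.85
tool_pos: [0.5203, -0.274, 0.0116]
ee_rot: [[-0.733, 0.393, 0.556], [0.323, 0.919, -0.224], [-0.599, 0.015, -0.801]]
contact_force: [-0.1, 0.4, 0.4]
finger_gap: 0.0674
grip_force: 10.0
```

Run:
```python
from h import *
s=sense();R=np.array(s['ee_rot']);D=s['tool_pos'][:2]-np.array([.5771,-.2944]);print('bay',D@[.9212,-.3891],D@[.3891,.9212],s['finger_gap'],s['grip_force']);to([.5523,-.2872,.012])
```

```text
bay -0.06025202184208632 -0.003332547397620376 0.06739233469515844 10.006759911775589
shift mm [-28.    0.5  20.4] tilt 36.81 z [ 0.556 -0.224 -0.801] yang 66.9 pos [ 0.5203 -0.274   0.0116] t 29.85 q [ 68.9  70.9 -70.9 141.  131.9  69.7 -19.2] F [-0.1  0.4  0.4]
```

{"method": "move_arm", "body": {
  "rows": [
    [[-3,0,2],0],
    [[-6,1,4.5],0],
    [[-10,2,7.5],0],
    [[-14,2,10.5],0],
    [[-18,2,13.5],0],
    [[-22,2,16.5],0],
    [[-26,2,19.5],0],
    [[-29,2,21],0],
    [[-29,2,21],0],
    [[-29,2,21],0]
  ]
}}

```text
t: 30.85
tool_pos: [0.5538, -0.2866, 0.0118]
ee_rot: [[-0.733, 0.394, 0.555], [0.324, 0.919, -0.225], [-0.598, 0.015, -0.801]]
contact_force: [0.7, 0.5, -1.2]
finger_gap: 0.0677
grip_force: 10.0
```

{"method": "move_arm", "body": {
  "rows": [
    [[0,0,0],0],
    [[0,0,0],0],
    [[0,0,0],0],
    [[5,0,-3],0],
    [[10,0,-7],0],
    [[16,0,-11],0],
    [[22,0,-15],0],
    [[28,0,-20],0],
    [[28,0,-20],0]
  ],
  "hand": 0.82
}}

```text
t: 31.75
tool_pos: [0.5209, -0.2718, 0.011]
ee_rot: [[-0.734, 0.391, 0.555], [0.322, 0.92, -0.223], [-0.598, 0.015, -0.802]]
contact_force: [0.4, -1.0, 0.1]
finger_gap: 0.077
grip_force: 0.0
```

Run:
```python
from h import *
s=sense();R=np.array(s['ee_rot']);D=s['tool_pos'][:2]-np.array([.5771,-.2944]);print('bay',D@[.9212,-.3891],D@[.3891,.9212],s['finger_gap'],s['grip_force']);to([.5176,-.2728,.012])
a=snapshot('top');c=blob(a,(20,100,100),(35,255,255),5,(230,170,400,330))
P=onz('top',c.reshape(-1,2),.03);D=P[:,:2]-[.5771,-.2944];print('yellow x',(D@[.9212,-.3891]).min(),(D@[.9212,-.3891]).max(),len(c))
w=snapshot('wrist');cv2.imwrite('pics/x.png',np.hstack([cv2.resize(a[150:310,240:400],(400,400)),cv2.resize(w,(400,400))])[:,:,::-1])
```

```text
bay -0.060560448526834065 -0.001030983314178262 0.07704292356459853 0.0
shift mm [ 1.5 -2.2 -2.4] tilt 36.71 z [ 0.555 -0.223 -0.802] yang 67.0 pos [ 0.5209 -0.2718  0.011 ] t 31.75 q [ 68.4  70.6 -70.5 141.  131.9  69.5 -19.7] F [ 0.4 -1.   0.1]
yellow x -0.05234806673711166 0.002784225991776744 129
```

View pics/x.png

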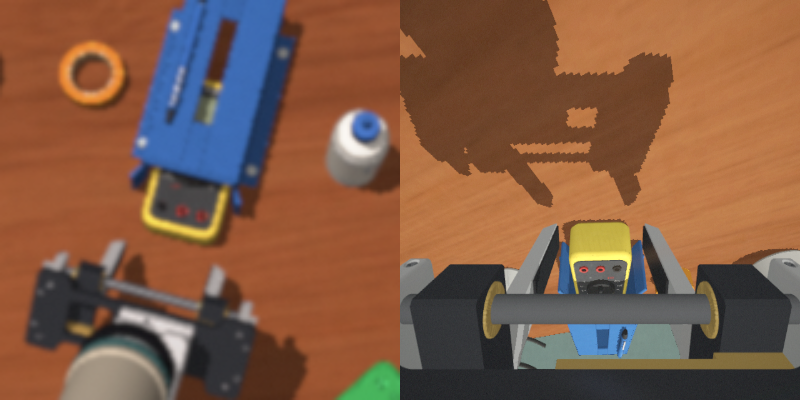

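The meter's near end is at -53 mm, straight in the mouth, and the fingers are just behind it. I'll back off a little, then close the fingers.

{"method": "move_arm", "body": {
  "rows": [
    [[4,0,-3],0],
    [[8,0,-6],0],
    [[10,0,-8],0],
    [[10,0,-8],0],
    [[10,0,-8],0]
  ]
}}

```text
t: 32.35
tool_pos: [0.5169, -0.2717, 0.0117]
ee_rot: [[-0.736, 0.392, 0.552], [0.324, 0.92, -0.221], [-0.594, 0.016, -0.804]]
contact_force: [0.9, 0.2, 0.2]
finger_gap: 0.0769
grip_force: 0.0
```

Run:
```python
from h import *
s=sense();R=np.array(s['ee_rot']);D=s['tool_pos'][:2]-np.array([.5771,-.2944]);print('bay',D@[.9212,-.3891],D@[.3891,.9212]);to([.5176,-.2728,.012])
```

```text
bay -0.06426396416417356 -0.0024512974404427216
shift mm [-1.  -0.8  0.4] tilt 36.45 z [ 0.552 -0.221 -0.804] yang 66.9 pos [ 0.5169 -0.2717  0.0117] t 32.35 q [ 69.   70.9 -71.4 141.3 131.2  70.  -19. ] F [0.9 0.2 0.2]
```

{"method": "move_arm", "body": {
  "rows": [
    [[0,0,0],0],
    [[0,0,0],0],
    [[0,0,0],0],
    [[0,0,0],0],
    [[0,0,0],0],
    [[0,0,0],0],
    [[0,0,0],0],
    [[0,0,0],0]
  ],
  "hand": 0.25
}}

```text
t: 33.15
tool_pos: [0.5168, -0.2716, 0.0115]
ee_rot: [[-0.736, 0.392, 0.551], [0.324, 0.92, -0.221], [-0.594, 0.016, -0.805]]
contact_force: [-1.0, -0.7, -1.2]
finger_gap: 0.0238
grip_force: 0.0
```

Run:
```python
from h import *
s=sense();R=np.array(s['ee_rot']);D=s['tool_pos'][:2]-np.array([.5771,-.2944]);print('bay',D@[.9212,-.3891],D@[.3891,.9212],s['finger_gap']);to([.5771+.9212*-.02,-.2944+.3891*.02,.010])
to([.5771+.9212*.014,-.2944-.3891*.014,.010])
```

```text
bay -0.06444658929308378 -0.0024181257319794516 0.023824051145400656
shift mm [-34.8   2.5  27.6] tilt 36.43 z [ 0.551 -0.221 -0.805] yang 66.9 pos [ 0.5168 -0.2716  0.0115] t 33.15 q [ 69.   71.  -71.4 141.3 131.2  70.  -19. ] F [-1.  -0.7 -1.2]
shift mm [-62.2   2.6  47.8] tilt 36.43 z [ 0.551 -0.221 -0.805] yang 66.9 pos [ 0.5168 -0.2716  0.0115] t 33.15 q [ 69.   71.  -71.4 141.3 131.2  70.  -19. ] F [-1.  -0.7 -1.2]
```

{"method": "move_arm", "body": {
  "rows": [
    [[-4,1,3],0],
    [[-8,2,6],0],
    [[-12,2.5,9],0],
    [[-16,2.5,12.5],0],
    [[-20,2.5,15.5],0],
    [[-24,2.5,18.5],0],
    [[-28,2.5,22],0],
    [[-32,2.5,25],0],
    [[-36,2.5,28],0],
    [[-40,2.5,31],0],
    [[-44,2.5,34],0],
    [[-46,2.5,35.5],0]
  ]
}}

```text
t: 34.35
tool_pos: [0.5718, -0.2923, 0.0105]
ee_rot: [[-0.736, 0.392, 0.552], [0.324, 0.92, -0.221], [-0.594, 0.016, -0.804]]
contact_force: [-3.6, 1.6, 4.4]
finger_gap: 0.0231
grip_force: 3.0
```

Run:
```python
from h import *
s=sense();R=np.array(s['ee_rot']);D=s['tool_pos'][:2]-np.array([.5771,-.2944]);print('bay',D@[.9212,-.3891],D@[.3891,.9212],s['finger_gap']);
to([.5771+.9212*.014,-.2944-.3891*.014,.010]);to([.5771+.9212*.020,-.2944-.3891*.020,.010])
```

```text
bay -0.005729346063340127 -8.655054550640311e-05 0.023127970930941558
shift mm [-15.6   0.1  12.1] tilt 36.46 z [ 0.552 -0.221 -0.804] yang 66.9 pos [ 0.5718 -0.2923  0.0105] t 34.35 q [ 68.   70.6 -70.6 132.6 128.8  64.2 -13. ] F [-3.6  1.6  4.4]
shift mm [-20.4   0.2  15.7] tilt 36.46 z [ 0.552 -0.221 -0.804] yang 66.9 pos [ 0.5718 -0.2923  0.0105] t 34.35 q [ 68.   70.6 -70.6 132.6 128.8  64.2 -13. ] F [-3.6  1.6  4.4]
```

{"method": "move_arm", "body": {
  "rows": [
    [[-2,0,1.5],0],
    [[-4,0,3],0],
    [[-6,0,4.5],0],
    [[-8,0,6],0],
    [[-10,0,7.5],0],
    [[-12,0,9],0],
    [[-13,0,10],0],
    [[-13,0,10],0]
  ]
}}

```text
t: 35.15
tool_pos: [0.5868, -0.2984, 0.0104]
ee_rot: [[-0.736, 0.392, 0.552], [0.324, 0.92, -0.221], [-0.594, 0.016, -0.804]]
contact_force: [-2.6, 1.5, 5.9]
finger_gap: 0.0232
grip_force: 3.1
```

```bash
cat >> h.py <<'E'
def st():
    s=sense();D=s['tool_pos'][:2]-np.array([.5771,-.2944]);print('bay',(D@[.9212,-.3891]).round(4),(D@[.3891,.9212]).round(4),'z',s['tool_pos'][2].round(4),'F',np.round(s['contact_force'],1),'t',s['t'])
def slot():
    # yellow/near display limits seen through the sight slot in the top view
    im=snapshot('top');h=cv2.cvtColor(im,cv2.COLOR_RGB2HSV);c=np.array([onz('top',[(0,0)],.034)])
    m=cv2.inRange(h,(20,100,90),(36,255,255));ys,xs=np.nonzero(m[120:260,270:370]);P=onz('top',np.c_[xs+270,ys+120],.034)
    D=P[:,:2]-[.5771,-.2944];x=D@[.9212,-.3891];print('yellow bay x hist',np.histogram(x,np.arange(-.08,.2,.01))[0])
E
python3 - <<'E'
from h import *
st();slot()
E
```

```text
bay 0.0105 0.0001 z 0.0104 F [-2.6  1.5  5.9] t 35.15
yellow bay x hist [ 0  0  0  0  0  0  0 52 19  0  0  0  0  0  0  0  0  0  0  0  0 12  0  0
  0  0  0  0]
```

{"method": "move_arm", "body": {
  "rows": [
    [[-1,0,0.7],0],
    [[-2,0,1.5],0],
    [[-3,0,2.2],0],
    [[-4,0,3],0],
    [[-4,0,3],0]
  ]
}}

```text
t: 35.7
tool_pos: [0.5914, -0.3002, 0.0104]
ee_rot: [[-0.736, 0.391, 0.552], [0.324, 0.92, -0.221], [-0.594, 0.016, -0.804]]
contact_force: [-2.5, 1.5, 5.6]
finger_gap: 0.0234
grip_force: 3.4
```

Run:
```python
from h import *
st()
```

```text
bay 0.0154 0.0002 z 0.0104 F [-2.5  1.5  5.6] t 35.7
```

{"method": "move_arm", "body": {
  "rows": [
    [[-0.5,0,0.4],0],
    [[-1,0,0.7],0],
    [[-1.5,0,1.1],0],
    [[-2,0,1.5],0],
    [[-2,0,1.5],0]
  ]
}}

```text
t: 36.2
tool_pos: [0.5935, -0.3012, 0.0104]
ee_rot: [[-0.736, 0.391, 0.552], [0.324, 0.92, -0.221], [-0.594, 0.016, -0.804]]
contact_force: [-3.9, 1.6, 6.0]
finger_gap: 0.0235
grip_force: 3.7
```

{"method": "move_arm", "body": {
  "rows": [
    [[-0.4,0,0.3],0],
    [[-0.8,0,0.6],0],
    [[-1.2,0,0.9],0],
    [[-1.2,0,0.9],0]
  ]
}}

```text
t: 36.6
tool_pos: [0.5949, -0.3017, 0.0104]
ee_rot: [[-0.736, 0.391, 0.552], [0.324, 0.92, -0.221], [-0.594, 0.016, -0.804]]
contact_force: [-3.9, 2.0, 6.5]
finger_gap: 0.0234
grip_force: 3.7
```

Run:
```python
from h import *
st()
```

```text
bay 0.0192 0.0002 z 0.0104 F [-3.9  2.   6.5] t 36.6
```

{"method": "move_arm", "body": {
  "rows": [
    [[-0.4,0,0.3],0],
    [[-0.8,0,0.6],0],
    [[-1.2,0,0.9],0],
    [[-1.2,0,0.9],0]
  ]
}}

```text
t: 37.0
tool_pos: [0.5963, -0.3023, 0.0104]
ee_rot: [[-0.736, 0.391, 0.552], [0.324, 0.92, -0.22], [-0.594, 0.016, -0.804]]
contact_force: [-4.6, 1.7, 5.4]
finger_gap: 0.0236
grip_force: 3.8
```

{"method": "move_arm", "body": {
  "rows": [
    [[-0.4,0,0.3],0],
    [[-0.8,0,0.6],0],
    [[-1.2,0,0.9],0],
    [[-1.2,0,0.9],0]
  ]
}}

```text
t: 37.4
tool_pos: [0.5977, -0.3029, 0.0104]
ee_rot: [[-0.736, 0.391, 0.552], [0.324, 0.92, -0.22], [-0.594, 0.016, -0.804]]
contact_force: [-3.8, 1.3, 5.6]
finger_gap: 0.0236
grip_force: 3.8
```

Run:
```python
from h import *
st()
```

```text
bay 0.0222 0.0002 z 0.0104 F [-3.8  1.3  5.6] t 37.4
```

{"method": "move_arm", "body": {
  "rows": [
    [[-0.4,0,0.3],0],
    [[-0.8,0,0.6],0],
    [[-1.2,0,0.9],0],
    [[-1.2,0,0.9],0]
  ]
}}

```text
t: 37.8
tool_pos: [0.599, -0.3035, 0.0104]
ee_rot: [[-0.736, 0.391, 0.552], [0.324, 0.92, -0.22], [-0.594, 0.016, -0.804]]
contact_force: [-4.9, 2.1, 5.6]
finger_gap: 0.0235
grip_force: 3.8
```

{"method": "move_arm", "body": {
  "rows": [
    [[-0.4,0,0.3],0],
    [[-0.8,0,0.6],0],
    [[-1.2,0,0.9],0],
    [[-1.2,0,0.9],0]
  ]
}}

```text
t: 38.2
tool_pos: [0.5998, -0.3037, 0.0102]
ee_rot: [[-0.737, 0.391, 0.552], [0.323, 0.92, -0.22], [-0.594, 0.016, -0.805]]
contact_force: [-6.4, 2.7, 8.0]
finger_gap: 0.0234
grip_force: 5.7
```

Run:
```python
from h import *
st();slot()
a=snapshot('top')[120:240,270:370];w=snapshot('scene')[180:300,320:470]
cv2.imwrite('pics/y.png',np.hstack([cv2.resize(a,(400,480),interpolation=2),cv2.resize(w,(400,480),interpolation=2)])[:,:,::-1])
```

```text
bay 0.0246 0.0003 z 0.0102 F [-6.4  2.7  8. ] t 38.2
yellow bay x hist [0 0 0 0 0 0 0 0 0 0 0 0 0 0 0 0 0 0 0 0 0 0 8 1 0 0 0 0]
```

View pics/y.png

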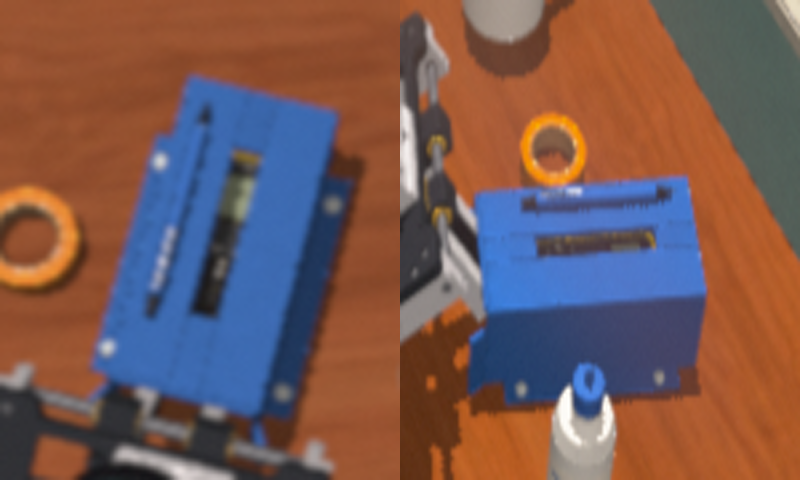

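Force has risen at the expected travel, and the slot view shows the meter's display and leading rim at the far end of the slot. The bottle and tape haven't moved. One more small press, then I'll check position against the display seen through the slot.

{"method": "move_arm", "body": {
  "rows": [
    [[-0.5,0,0.4],0],
    [[-1,0,0.7],0],
    [[-1,0,0.7],0]
  ]
}}

```text
t: 38.65
tool_pos: [0.6001, -0.3038, 0.0101]
ee_rot: [[-0.738, 0.39, 0.551], [0.323, 0.921, -0.22], [-0.593, 0.016, -0.805]]
contact_force: [-11.4, 3.9, 11.2]
finger_gap: 0.0236
grip_force: 8.4
```

Run:
```python
from h import *
st()
def lcd(im,o,th,roi):
    h=cv2.cvtColor(im,cv2.COLOR_RGB2HSV);m=cv2.inRange(h,(22,20,100),(50,110,230));z=np.zeros_like(m);a,b,c,d=roi;z[b:d,a:c]=m[b:d,a:c]
    ys,xs=np.nonzero(z);P=onz('top',np.c_[xs,ys],.034)[:,:2]-o;t=np.radians(th);u=[np.cos(t),np.sin(t)];x=P@u;print(len(x),np.percentile(x,[3,50,97]).round(4))
lcd(cv2.imread('pics/top0.png')[:,:,::-1].copy(),[.490,-.1065],-23.7,(205,235,262,310))
lcd(snapshot('top'),[.5771,-.2944],-22.9,(315,150,340,205))
```

```text
bay 0.0248 0.0003 z 0.0101 F [-11.4   3.9  11.2] t 38.65
264 [-0.044   0.0424  0.0557]
27 [0.1149 0.1251 0.1373]
```

Force rose to 12 N, so it is against something. The display position suggests I should check more carefully, so I'll compare colour profiles along the meter's axis in the first picture and now through the slot.

Run:
```python
from h import *
c=camera_params('top');K=np.array([[c['fx'],0,c['cx']],[0,c['fy'],c['cy']],[0,0,1]]);R=np.array(c['R']);t=np.array(c['t'])
def prof(im,o,th,xs,z=.034):
    a=np.radians(th);P=np.array([[o[0]+x*np.cos(a),o[1]+x*np.sin(a),z] for x in xs])
    p=cv2.projectPoints(P,R,t,K,np.array([c['k1'],0,0,0.]))[0].astype(np.float32)
    v=cv2.remap(im,p[:,:,0],p[:,:,1],cv2.INTER_LINEAR).reshape(-1,3);return v
xs=np.arange(.01,.08,.003)
for x,v in zip(xs,prof(cv2.imread('pics/top0.png')[:,:,::-1].copy(),[.490,-.1065],-23.7,xs)):print(round(x,3),v,end=' ')
print();im=snapshot('top');xs=np.arange(.085,.17,.003)
for x,v in zip(xs,prof(im,[.5771,-.2944],-22.9,xs)):print(round(x,3),v,end=' ')
```

```text
0.01 [76 74 74] 0.013 [83 81 81] 0.016 [74 73 75] 0.019 [73 72 74] 0.022 [74 73 74] 0.025 [77 75 73] 0.028 [88 86 73] 0.031 [128 131 106] 0.034 [160 164 134] 0.037 [167 171 139] 0.04 [167 171 139] 0.043 [167 171 139] 0.046 [167 171 139] 0.049 [166 172 139] 0.052 [160 165 134] 0.055 [122 125 103] 0.058 [114 110 104] 0.061 [168 160 157] 0.064 [184 165 128] 0.067 [230 197  90] 0.07 [215 169  70] 0.073 [165 103  53] 0.076 [161  89  51] 0.079 [165  93  54] 
0.085 [97 91 87] 0.088 [77 72 68] 0.091 [54 51 51] 0.094 [57 56 58] 0.097 [55 55 57] 0.1 [54 54 55] 0.103 [52 52 54] 0.106 [56 54 56] 0.109 [62 61 54] 0.112 [78 79 64] 0.115 [112 116  94] 0.118 [134 139 112] 0.121 [137 142 115] 0.124 [129 134 108] 0.127 [117 120  97] 0.13 [123 127 103] 0.133 [131 136 110] 0.136 [114 119  96] 0.139 [78 79 70] 0.142 [78 75 72] 0.145 [98 90 76] 0.148 [114  97  62] 0.151 [109  97  84] 0.154 [ 75  94 138] 0.157 [ 57  99 168] 0.16 [ 58 102 170] 0.163 [ 58 101 170] 0.166 [ 58 101 169] 0.169 [ 57 100 168]
```

The display and rim put the meter's centre at about +83 mm, roughly 10 mm short. I'll locate its near end directly between the fingers in the wrist view.

Run:
```python
from h import *
s=sense();im=snapshot('wrist');h=cv2.cvtColor(im,cv2.COLOR_RGB2HSV);m=cv2.inRange(h,(20,90,60),(36,255,255));m[370:]=0
n,l,st_,ce=cv2.connectedComponentsWithStats(m)
for i in range(1,n):
    if st_[i,4]>60:
        x,y,w,hh,A=st_[i];px=[(x+w/2,y),(x+w/2,y+hh),(x,y+hh/2),(x+w,y+hh/2)]
        o=[]
        for z in(.002,.034):
            P=onz('wrist',px,z,s)[:,:2]-[.5771,-.2944];o.append(np.c_[P@[.9212,-.3891],P@[.3891,.9212]].round(3).tolist())
        print(st_[i].tolist(),o)
b=cv2.inRange(h,(103,120,40),(125,255,255))
for r in range(180,360,15):
    print(r,[ ''.join('Y' if m[r,q] else 'B' if b[r,q] else '.' if im[r,q].max()<90 else 'o' for q in range(200,440,6))])
```

```text
[263, 247, 111, 57, 3801] [[[0.013, -0.001], [0.091, -0.001], [0.046, -0.041], [0.049, 0.04]], [[-0.029, -0.001], [0.03, -0.001], [-0.004, -0.031], [-0.002, 0.03]]]
[370, 337, 14, 33, 250] [[[0.162, 0.056], [0.265, 0.07], [0.208, 0.055], [0.208, 0.07]], [[0.083, 0.042], [0.161, 0.052], [0.118, 0.041], [0.118, 0.053]]]
[259, 338, 13, 32, 243] [[[0.16, -0.054], [0.258, -0.067], [0.204, -0.066], [0.204, -0.052]], [[0.082, -0.041], [0.156, -0.05], [0.115, -0.05], [0.115, -0.04]]]
180 ['oooooooooooooooooooooooooooooooooooooooo']
195 ['oooooooooooooooooooooooooooooooooooooooo']
210 ['oooooooooooooooooooooooooooooooooooooooo']
225 ['ooooooBBooooooooooooooooooooooooBBBooooo']
240 ['ooooooBBBBoooooooooooooooooooooBBBBBoooo']
255 ['oooooBBBBBBoYYYYYYYYYYYYYYYYYoBBBBBBoooo']
270 ['oooooBBBBBBYYYYooYYYYYYYooYYYoBBBBBBBooo']
285 ['ooooBBBBBBBYYooo.YYYYYYY.ooooBBBBBBBBooo']
300 ['oooooooBBBBYoooo.........oooooBBBBoooooo']
315 ['oooooooBBBBoooo...........oooooBBBBooooo']
330 ['............ooo.BBBBBBBBB.ooo...........']
345 ['...........Yooo.BBBBBBBBB..ooYY.........']
```

Run:
```python
from h import *
st()
s=sense();im=snapshot('wrist');h=cv2.cvtColor(im,cv2.COLOR_RGB2HSV)
b=cv2.inRange(h,(103,110,30),(125,255,255));B=lambda P:np.c_[(P[:,:2]-[.5771,-.2944])@[.9212,-.3891],(P[:,:2]-[.5771,-.2944])@[.3891,.9212]].round(4).tolist()
for a,c in((200,300),(340,440)):
    ys,xs=np.nonzero(b[200:300,a:c]);k=np.argsort(ys)[:4];px=np.c_[xs[k]+a,ys[k]+200];print(px.tolist(),B(onz('wrist',px[:1],0.,s)))
for q in (275,310,325,340,365):print(q,[(r,im[r,q].tolist()) for r in range(240,300,4)])
```

```text
bay 0.0248 0.0003 z 0.0101 F [-10.1   3.4  11. ] t 38.8
[[236, 219], [237, 219], [238, 219], [239, 219]] [[-0.0121, -0.0486]]
[[401, 216], [402, 216], [400, 217], [401, 217]] [[-0.0128, 0.0481]]
275 [(240, [119, 76, 46]), (244, [123, 80, 53]), (248, [118, 75, 49]), (252, [194, 176, 71]), (256, [195, 177, 71]), (260, [197, 179, 73]), (264, [198, 179, 74]), (268, [199, 180, 73]), (272, [202, 184, 78]), (276, [202, 182, 75]), (280, [178, 168, 121]), (284, [150, 150, 148]), (288, [151, 152, 150]), (292, [151, 151, 149]), (296, [151, 151, 149])]
310 [(240, [121, 79, 52]), (244, [118, 77, 47]), (248, [190, 171, 68]), (252, [201, 181, 74]), (256, [200, 183, 78]), (260, [199, 180, 74]), (264, [199, 181, 74]), (268, [201, 182, 74]), (272, [201, 183, 72]), (276, [204, 185, 75]), (280, [205, 187, 77]), (284, [210, 192, 78]), (288, [214, 195, 83]), (292, [202, 183, 77]), (296, [65, 67, 68])]
325 [(240, [120, 76, 49]), (244, [123, 80, 49]), (248, [197, 177, 67]), (252, [201, 182, 74]), (256, [198, 180, 74]), (260, [199, 179, 70]), (264, [201, 182, 73]), (268, [200, 181, 73]), (272, [203, 184, 77]), (276, [203, 183, 73]), (280, [202, 182, 71]), (284, [210, 191, 76]), (288, [211, 192, 82]), (292, [201, 182, 78]), (296, [65, 68, 68])]
340 [(240, [127, 80, 54]), (244, [122, 78, 50]), (248, [200, 180, 71]), (252, [199, 179, 73]), (256, [201, 182, 72]), (260, [200, 179, 71]), (264, [201, 180, 71]), (268, [203, 184, 77]), (272, [204, 185, 76]), (276, [203, 183, 72]), (280, [205, 186, 75]), (284, [213, 195, 81]), (288, [216, 196, 85]), (292, [204, 184, 79]), (296, [64, 66, 66])]
365 [(240, [117, 75, 48]), (244, [121, 78, 47]), (248, [122, 80, 52]), (252, [184, 166, 66]), (256, [185, 167, 68]), (260, [190, 170, 68]), (264, [190, 172, 68]), (268, [194, 174, 71]), (272, [196, 177, 72]), (276, [180, 173, 137]), (280, [149, 149, 146]), (284, [149, 150, 148]), (288, [152, 152, 149]), (292, [149, 150, 147]), (296, [151, 152, 150])]
```

The meter's centre is about 83 mm, so it is short, and the tool seems to be dragging on the table. I'll raise it slightly and read the forces.

{"method": "move_arm", "body": {
  "rows": [
    [[3,0,-2],0],
    [[1,0,-5],0],
    [[1,0,-5],0]
  ]
}}

```text
t: 39.15
tool_pos: [0.5974, -0.3038, 0.013]
ee_rot: [[-0.737, 0.393, 0.55], [0.325, 0.919, -0.221], [-0.593, 0.016, -0.805]]
contact_force: [-0.9, 1.0, -1.3]
finger_gap: 0.0234
grip_force: 0.5
```

Run:
```python
from h import *
st();to([.5771+.9212*.0248,-.2944-.3891*.0248,.014])
```

```text
bay 0.0224 -0.0007 z 0.013 F [-0.9  1.  -1.3] t 39.15
shift mm [-2.5  0.8  0.6] tilt 36.38 z [ 0.55  -0.221 -0.805] yang 66.9 pos [ 0.5974 -0.3038  0.013 ] t 39.15 q [ 67.4  69.8 -70.  128.4 126.9  61.1 -10.1] F [-0.9  1.  -1.3]
```

{"method": "move_arm", "body": {
  "rows": [
    [[-0.8,0.3,0.2],0],
    [[-1.6,0.5,0.4],0],
    [[-2.4,0.8,0.6],0],
    [[-2.4,0.8,0.6],0]
  ]
}}

```text
t: 39.55
tool_pos: [0.5981, -0.3035, 0.0127]
ee_rot: [[-0.739, 0.393, 0.548], [0.325, 0.92, -0.221], [-0.59, 0.015, -0.807]]
contact_force: [-6.1, 0.4, 0.1]
finger_gap: 0.0237
grip_force: 2.5
```

```bash
cat >> h.py <<'E'
def near():
    s=sense();im=snapshot('wrist');h=cv2.cvtColor(im,cv2.COLOR_RGB2HSV);m=cv2.inRange(h,(20,90,60),(36,255,255));m[330:]=0
    ys,xs=np.nonzero(m[:, 318:330]);r=np.percentile(ys,1);P=onz('wrist',[(324,r)],.002,s)[:,:2]-[.5771,-.2944]
    print('near end x',(P@[.9212,-.3891]).round(4),'row',r)
E
python3 - <<'E'
from h import *
st();near();slot()
E
```

```text
bay 0.0229 -0.0003 z 0.0127 F [-6.1  0.4  0.1] t 39.55
near end x [0.0139] row 246.0
yellow bay x hist [0 0 0 0 0 0 0 0 0 0 0 0 0 0 0 0 0 0 0 0 0 0 7 0 0 0 0 0]
```

The contact point moved with height exactly as the lean angle predicts, so the finger's wide side is hitting the roof edge while the meter is still short. I'll back off and spin the tool 90°, so that the straight 12.5 mm outer back of one finger faces forward.

{"method": "move_arm", "body": {
  "rows": [
    [[5,0,-4],0],
    [[15,0,-12],0],
    [[26,0,-22],0],
    [[36,0,-34],0],
    [[43,0,-50],-8],
    [[43,0,-50],-16],
    [[43,0,-50],-24],
    [[43,0,-50],-32],
    [[43,0,-50],-40],
    [[43,0,-50],-48],
    [[43,0,-50],-56],
    [[43,0,-50],-64]
  ],
  "hand": 0
}}

```text
t: 40.85
tool_pos: [0.542, -0.2782, 0.0298]
ee_rot: [[-0.671, -0.493, 0.553], [-0.689, 0.69, -0.22], [-0.273, -0.529, -0.803]]
contact_force: [-1.0, -0.2, -0.0]
finger_gap: 0.0006
grip_force: 0.0
```

{"method": "move_arm", "body": {
  "rows": [
    [[0,0,0],-8],
    [[0,0,0],-16],
    [[0,0,0],-24],
    [[0,0,0],-26],
    [[0,0,0],-26]
  ]
}}

```text
t: 41.35
tool_pos: [0.5416, -0.2782, 0.0295]
ee_rot: [[-0.392, -0.735, 0.552], [-0.92, 0.325, -0.221], [-0.017, -0.595, -0.804]]
contact_force: [-0.5, 0.1, 0.8]
finger_gap: 0.0007
grip_force: 0.0
```

Run:
```python
from h import *
st();print(np.round(sense()['ee_rot'],3).tolist(),sense()['finger_gap']);to([.5771+.9212*-.02,-.2944+.3891*.02,.011]);to([.5771+.9212*.018,-.2944-.3891*.018,.011])
```

```text
bay -0.039 0.0011 z 0.0295 F [-0.5  0.1  0.8] t 41.35
[[-0.392, -0.735, 0.552], [-0.92, 0.325, -0.221], [-0.017, -0.595, -0.804]] 0.0007303373548269008
shift mm [ 1.3 -4.2 26.1] tilt 36.51 z [ 0.552 -0.221 -0.804] yang 156.2 pos [ 0.5416 -0.2782  0.0295] t 41.35 q [ 56.4  52.6 -45.8 137.9 143.9  47.6  48.8] F [-0.5  0.1  0.8]
shift mm [  1.2 -34.8  48.7] tilt 36.51 z [ 0.552 -0.221 -0.804] yang 156.2 pos [ 0.5416 -0.2782  0.0295] t 41.35 q [ 56.4  52.6 -45.8 137.9 143.9  47.6  48.8] F [-0.5  0.1  0.8]
```

{"method": "move_arm", "body": {
  "rows": [
    [[0,-1,7],0],
    [[1,-2,14],0],
    [[1,-3,21],0],
    [[1,-4,26],0],
    [[1,-8,29],0],
    [[1,-12,32],0],
    [[1,-16,35],0],
    [[1,-20,38],0],
    [[1,-20,38],0]
  ]
}}

```text
t: 42.25
tool_pos: [0.5772, -0.2949, 0.0108]
ee_rot: [[-0.392, -0.736, 0.552], [-0.92, 0.324, -0.222], [-0.016, -0.595, -0.804]]
contact_force: [-0.0, -0.1, 0.7]
finger_gap: 0.0006
grip_force: 0.0
```

Run:
```python
from h import *
st();slot();to([.5771+.9212*.018,-.2944-.3891*.018,.011])
```

```text
bay 0.0003 -0.0004 z 0.0108 F [-0.  -0.1  0.7] t 42.25
yellow bay x hist [0 0 0 0 0 0 0 0 0 0 0 0 0 0 0 0 0 0 0 0 0 0 7 1 0 0 0 0]
shift mm [ -0.4 -15.1  10.6] tilt 36.47 z [ 0.552 -0.221 -0.804] yang 156.2 pos [ 0.5766 -0.2946  0.0106] t 42.3 q [ 55.1  55.  -43.9 132.2 143.5  44.9  51.4] F [-0.2  0.4  0.6]
```

Free so far. I'll push on in small steps and watch the force.

{"method": "move_arm", "body": {
  "rows": [
    [[0,-1.6,1.2],0],
    [[0,-3.2,2.4],0],
    [[0,-4.8,3.5],0],
    [[0,-6.4,4.7],0],
    [[0,-8,5.9],0],
    [[0,-8,5.9],0]
  ]
}}

```text
t: 42.9
tool_pos: [0.5856, -0.2984, 0.0103]
ee_rot: [[-0.392, -0.736, 0.552], [-0.92, 0.324, -0.221], [-0.016, -0.594, -0.804]]
contact_force: [-0.3, -0.6, 0.2]
finger_gap: 0.0005
grip_force: 0.0
```

{"method": "move_arm", "body": {
  "rows": [
    [[0,-1,0.7],0],
    [[0,-2,1.5],0],
    [[0,-3,2.2],0],
    [[0,-3,2.2],0]
  ]
}}

```text
t: 43.3
tool_pos: [0.589, -0.2998, 0.0103]
ee_rot: [[-0.392, -0.736, 0.551], [-0.92, 0.324, -0.221], [-0.016, -0.594, -0.804]]
contact_force: [0.4, 0.7, -0.0]
finger_gap: 0.0005
grip_force: 0.0
```

```bash
cat >> h.py <<'E'
def prof():
    c=camera_params('top');K=np.array([[c['fx'],0,c['cx']],[0,c['fy'],c['cy']],[0,0,1]]);xs=np.arange(.10,.156,.001)
    P=np.c_[.5771+xs*.9212,-.2944-xs*.3891,xs*0+.034]
    p=cv2.projectPoints(P,np.array(c['R']),np.array(c['t']),K,np.array([c['k1'],0,0,0.]))[0].astype(np.float32)
    v=cv2.remap(snapshot('top'),p[:,:,0],p[:,:,1],cv2.INTER_LINEAR).reshape(-1,3)[:,1].astype(float)
    i=np.argmax(v[:30]>95);print('LCD near edge',xs[i].round(3),'-> centre',(xs[i]-.031).round(3),v[::3].astype(int))
E
python3 - <<'E'
from h import *
st();prof()
E
```

```text
bay 0.013 -0.0004 z 0.0103 F [ 0.4  0.7 -0. ] t 43.3
LCD near edge 0.114 -> centre 0.083 [ 55  53  57  62  80 117 141 143 136 122 128 137 119  81  76  91  99  99
  95]
```

{"method": "move_arm", "body": {
  "rows": [
    [[0,-1,0.7],0],
    [[0,-2,1.5],0],
    [[0,-3,2.2],0],
    [[0,-3,2.2],0]
  ]
}}

```text
t: 43.75
tool_pos: [0.5924, -0.3013, 0.0104]
ee_rot: [[-0.392, -0.736, 0.551], [-0.92, 0.324, -0.221], [-0.016, -0.594, -0.804]]
contact_force: [-1.2, 0.4, 0.7]
finger_gap: 0.0001
grip_force: 0.0
```

{"method": "move_arm", "body": {
  "rows": [
    [[0,-1,0.7],0],
    [[0,-2,1.5],0],
    [[0,-2,1.5],0]
  ]
}}

```text
t: 44.05
tool_pos: [0.5947, -0.3023, 0.0103]
ee_rot: [[-0.392, -0.736, 0.551], [-0.92, 0.324, -0.221], [-0.016, -0.594, -0.804]]
contact_force: [0.3, 0.3, 0.1]
finger_gap: 0.0007
grip_force: 0.0
```

{"method": "move_arm", "body": {
  "rows": [
    [[0,-1,0.7],0],
    [[0,-2,1.5],0],
    [[0,-2,1.5],0]
  ]
}}

```text
t: 44.35
tool_pos: [0.5965, -0.303, 0.01]
ee_rot: [[-0.392, -0.737, 0.551], [-0.92, 0.325, -0.22], [-0.016, -0.593, -0.805]]
contact_force: [-0.5, 0.2, -0.7]
finger_gap: 0.0001
grip_force: 0.4
```

Run:
```python
from h import *
st();prof()
```

```text
bay 0.0212 -0.0003 z 0.01 F [-0.5  0.2 -0.7] t 44.35
LCD near edge 0.114 -> centre 0.083 [ 54  53  55  62  80 117 140 143 135 123 129 138 119  80  76  91  98  99
  95]
```

{"method": "move_arm", "body": {
  "rows": [
    [[0,-1,0.7],0],
    [[0,-2,1.5],0],
    [[0,-2,1.5],0]
  ]
}}

```text
t: 44.7
tool_pos: [0.5973, -0.3031, 0.009]
ee_rot: [[-0.392, -0.739, 0.549], [-0.92, 0.325, -0.219], [-0.017, -0.591, -0.807]]
contact_force: [-3.9, 1.0, 0.0]
finger_gap: 0.0008
grip_force: 2.2
```

{"method": "move_arm", "body": {
  "rows": [
    [[0,-0.8,0.6],0],
    [[0,-1.6,1.2],0],
    [[0,-1.6,1.2],0]
  ]
}}

```text
t: 45.0
tool_pos: [0.5979, -0.3032, 0.0082]
ee_rot: [[-0.392, -0.74, 0.547], [-0.92, 0.326, -0.217], [-0.017, -0.589, -0.808]]
contact_force: [-6.7, 2.4, 0.0]
finger_gap: 0.0003
grip_force: 3.2
```

Run:
```python
from h import *
st();prof()
s=sense();im=snapshot('wrist');h=cv2.cvtColor(im,cv2.COLOR_RGB2HSV);m=cv2.inRange(h,(20,90,60),(36,255,255))
b=cv2.inRange(h,(103,110,30),(125,255,255))
for r in range(120,400,14):
    print(r,''.join('Y' if m[r,q] else 'B' if b[r,q] else '.' if im[r,q].max()<90 else 'g' if np.ptp(im[r,q].astype(int))<15 else 'o' for q in range(150,500,6)))
```

```text
bay 0.0226 -0.0 z 0.0082 F [-6.7  2.4  0. ] t 45.0
LCD near edge 0.114 -> centre 0.083 [ 54  52  56  62  80 117 141 144 135 123 129 137 118  80  75  91  99  99
  95]
120 ooooooooooooooooooooooooooooooooooooooooooooooooooooooooooo
134 ooooooooooooooooooooooooooooooooooooooooooooooooooooooooooo
148 ooooooooooooooooooooooooooooooooooooooooooooooooooooooooooo
162 ooooooooooooooooooooooooooooooooooooooooooooooooooooooooooo
176 ooooooooBgBBBBBBBBBBBBBBBoooooooooooooooooooooooooooooooooo
190 oooBBBBBBBBBBBBBBBBBBBBBBBBggBBoooooooooooooooooooooooooooo
204 BBBBBBBBBBBBBBBBBBBBBBBBBBBBBBBBBBBBBoooooooooooooooooooooo
218 BBBBBBBBBBBBBBBBBBBBBBBBBBBBBBBoooooooooooooooooooooooooooo
232 BBBBBBBBBBBBBBBBBBBBBBBBBYYYYYYYooooooooooooooooooooooooooo
246 BBBBBBBBBBBBBBBBBBBBBBBBBYYYYYYYooooooooooooooooooooooooooo
260 BBBB.oBBBBBBBBBBBBBBBBBBB.YYYYYYooooooooooooooooooooooooooo
274 BBBBBYooo....BBBBBBBBBBBBggg.ggggoooooooooooooooooooooooooo
288 BBBBBBBBB.....BBBBBBBBBBBggg..gggoooooooooooooooooooooooooo
302 BBBBBBBBBBBBBBBBBBBBBBBBgggg..ggggooooooooooooooooooooooooo
316 ooBBBBBBBBBBBBBBBBBBBBBBgggg..ggggooooooooooooooooooooooooo
330 oooooooogBBBB................................oooooooooooooo
344 ooooooooooo..................Y.................oooooooooooo
358 ............................gg.....................g.......
372 gggggggggg..................gg..................ggggggggggg
386 gggggggggg..................gg..................ggggggggggg
```

Everything now fits one explanation: the last ~26 mm of the fingers don't make contact, so the effective tip rides on the meter's top edge (hence the upward force). The tool has to go lower. I'll back off, lower it carefully and watch the force.

{"method": "move_arm", "body": {
  "rows": [
    [[0,8,-6],0],
    [[0,16,-12],0],
    [[0,24,-18],0],
    [[0,26,-15],0],
    [[0,28,-12],0],
    [[0,30,-9.5],0],
    [[0,30,-9.5],0]
  ]
}}

```text
t: 45.8
tool_pos: [0.5738, -0.2932, -0.0005]
ee_rot: [[-0.392, -0.736, 0.551], [-0.92, 0.325, -0.221], [-0.016, -0.593, -0.805]]
contact_force: [-0.3, -0.4, -1.2]
finger_gap: 0.0007
grip_force: 0.0
```

Run:
```python
from h import *
st();to([.5771+.9212*.015,-.2944-.3891*.015,-.004])
```

```text
bay -0.0035 -0.0002 z -0.0005 F [-0.3 -0.4 -1.2] t 45.8
shift mm [ -0.2 -12.9  13.8] tilt 36.42 z [ 0.551 -0.221 -0.805] yang 156.2 pos [ 5.738e-01 -2.932e-01 -5.000e-04] t 45.8 q [ 55.1  56.6 -43.8 132.5 144.7  46.5  50.9] F [-0.3 -0.4 -1.2]
```

Confirmed: TCP is at table level with no contact force. I'll go a bit lower and push.

{"method": "move_arm", "body": {
  "rows": [
    [[0,1,2],0],
    [[0,2,3.5],0],
    [[0,-1,5.5],0],
    [[0,-5,8],0],
    [[0,-9,11],0],
    [[0,-13,14],0],
    [[0,-13,14],0]
  ]
}}

```text
t: 46.5
tool_pos: [0.592, -0.301, -0.003]
ee_rot: [[-0.392, -0.736, 0.552], [-0.92, 0.324, -0.222], [-0.016, -0.595, -0.804]]
contact_force: [-0.7, 0.9, -0.3]
finger_gap: 0.0005
grip_force: 0.0
```

Run:
```python
from h import *
st();prof()
```

```text
bay 0.0163 -0.0003 z -0.003 F [-0.7  0.9 -0.3] t 46.5
LCD near edge 0.114 -> centre 0.083 [ 55  53  55  62  80 117 140 143 135 124 128 137 119  80  75  90  98  98
  94]
```

{"method": "move_arm", "body": {
  "rows": [
    [[0,-1.5,1.1],0],
    [[0,-3,2.2],0],
    [[0,-4.5,3.3],0],
    [[0,-6,4.5],0],
    [[0,-6,4.5],0]
  ]
}}

```text
t: 47.05
tool_pos: [0.598, -0.3034, -0.0035]
ee_rot: [[-0.392, -0.736, 0.551], [-0.92, 0.324, -0.221], [-0.016, -0.594, -0.804]]
contact_force: [-0.2, 0.2, -0.3]
finger_gap: 0.0004
grip_force: 0.0
```

{"method": "move_arm", "body": {
  "rows": [
    [[0,-0.8,0.6],0],
    [[0,-1.6,1.2],0],
    [[0,-2.4,1.8],0],
    [[0,-2.4,1.8],0]
  ]
}}

```text
t: 47.45
tool_pos: [0.6005, -0.3043, -0.0037]
ee_rot: [[-0.392, -0.737, 0.551], [-0.92, 0.324, -0.22], [-0.016, -0.593, -0.805]]
contact_force: [-0.7, 0.9, 0.3]
finger_gap: 0.0004
grip_force: 0.6
```

Run:
```python
from h import *
st();prof()
```

```text
bay 0.0254 -0.0 z -0.0037 F [-0.7  0.9  0.3] t 47.45
LCD near edge 0.116 -> centre 0.085 [ 58  53  55  57  58  89 131 143 135 122 128 140 135 105  66  61  79  93
  99]
```

The meter is moving properly now. I'll continue forward while lowering, nearly along the tool axis.

{"method": "move_arm", "body": {
  "rows": [
    [[0,-0.5,1],0],
    [[0,-1,2],0],
    [[0,-1.5,3],0],
    [[0,-2,4],0],
    [[0,-2.5,5],0],
    [[0,-3,6],0],
    [[0,-3.5,7],0],
    [[0,-3.5,7],0]
  ]
}}

```text
t: 48.3
tool_pos: [0.6072, -0.3073, -0.0072]
ee_rot: [[-0.392, -0.736, 0.551], [-0.92, 0.324, -0.221], [-0.016, -0.594, -0.804]]
contact_force: [0.1, 0.8, -0.2]
finger_gap: 0.0005
grip_force: 0.5
```

Run:
```python
from h import *
st();prof()
```

```text
bay 0.0327 -0.0002 z -0.0072 F [ 0.1  0.8 -0.2] t 48.3
LCD near edge 0.124 -> centre 0.093 [ 62  56  57  57  54  53  51  67 102 118 129 140 138 129 120  92  61  64
  88]
```

Centre is about 93 mm. I'll take it gently up to the stop.

{"method": "move_arm", "body": {
  "rows": [
    [[0,-0.4,0.5],0],
    [[0,-0.8,1],0],
    [[0,-1.2,1.5],0],
    [[0,-1.2,1.5],0]
  ]
}}

```text
t: 48.75
tool_pos: [0.6085, -0.3078, -0.0078]
ee_rot: [[-0.392, -0.737, 0.551], [-0.92, 0.324, -0.221], [-0.016, -0.593, -0.805]]
contact_force: [-2.7, 2.2, 2.3]
finger_gap: 0.0004
grip_force: 1.2
```

{"method": "move_arm", "body": {
  "rows": [
    [[0,-0.4,0.5],0],
    [[0,-0.8,1],0],
    [[0,-0.8,1],0]
  ]
}}

```text
t: 49.05
tool_pos: [0.6091, -0.308, -0.0085]
ee_rot: [[-0.392, -0.737, 0.55], [-0.92, 0.325, -0.22], [-0.017, -0.592, -0.806]]
contact_force: [-3.8, 1.5, 0.9]
finger_gap: 0.0001
grip_force: 2.2
```

Run:
```python
from h import *
st();prof()
```

```text
bay 0.0347 -0.0001 z -0.0085 F [-3.8  1.5  0.9] t 49.05
LCD near edge 0.127 -> centre 0.096 [ 79  59  55  56  53  53  55  64  80 102 128 140 138 129 120  98  73  64
  84]
```

{"method": "move_arm", "body": {
  "rows": [
    [[0,-0.5,0.6],0],
    [[0,-1,1.2],0],
    [[0,-1.4,1.6],0],
    [[0,-1.4,1.6],0]
  ]
}}

```text
t: 49.5
tool_pos: [0.6093, -0.3079, -0.0092]
ee_rot: [[-0.391, -0.739, 0.549], [-0.92, 0.325, -0.219], [-0.017, -0.59, -0.807]]
contact_force: [-12.0, 4.1, 7.5]
finger_gap: 0.0007
grip_force: 6.1
```

Run:
```python
from h import *
st();prof();near()
```

```text
bay 0.0349 0.0001 z -0.0092 F [-12.    4.1   7.5] t 49.5
LCD near edge 0.127 -> centre 0.096 [ 79  59  54  55  53  53  55  64  81 103 127 140 138 128 120  97  73  63
  83]
near end x [0.024] row 234.0
```

It's firmly against the stop: near end at 24 mm, centre about 95 mm, at 12 N. Withdrawing.

{"method": "move_arm", "body": {
  "rows": [
    [[0,4,-5],0],
    [[0,9,-12],0],
    [[0,15,-20],0],
    [[0,21,-30],0],
    [[0,25,-45],0],
    [[0,28,-65],0],
    [[0,28,-95],0],
    [[0,28,-125],0],
    [[0,28,-150],0],
    [[0,28,-150],0]
  ]
}}

```text
t: 50.6
tool_pos: [0.5099, -0.2684, 0.0992]
ee_rot: [[-0.392, -0.734, 0.554], [-0.92, 0.322, -0.225], [-0.013, -0.598, -0.801]]
contact_force: [-0.1, 0.2, -0.8]
finger_gap: 0.0003
grip_force: 0.0
```

Run:
```python
from h import *
st();prof()
```

```text
bay -0.072 -0.0022 z 0.0992 F [-0.1  0.2 -0.8] t 50.6
LCD near edge 0.126 -> centre 0.095 [ 81  61  57  58  56  56  57  67  84 108 132 145 144 133 124 101  77  67
  88]
```

The meter stayed put and the tool is clear.

```bash
python3 -c "
from bench import ctrl
print(ctrl.finish_job())"
```

```text
the job is handed in; nothing more can be done
None
```

I've handed the job in at about 51 s on the robot's clock. By my measurements the meter is against the stop (middle about 95 mm behind the roof's front edge) and the gripper is withdrawn, but the hand-in returned no verdict.

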